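# Lock the stirrer's bearing adjustment with its jam nut

## Robot

A 6-joint arm with a two-finger parallel gripper is mounted at the origin on a cart in front of the work surface, level with it; the furniture and walls round the work are solid. World frame = base frame: x ahead of the robot, y to its left, z up, the work surface at z = 0. Lengths are in m, angles in rad, forces in N, time in s.
With the tool pointing down it reaches from about 0.35 to 0.85 m from the base axis. Payload 8.1 kg.
Tool frame: the origin (TCP) lies at the very end of the fingers, on their centre line; the grasp point (between the pads) lies 19 mm behind it; z points along the fingers, y is the line along which they close (so a half turn about z gives the same grasp; the last joint's range is limited). The gripper opens to 93 mm and grips with 3 to 60 N. Pads are 15 mm wide; open, the fingers measure 128 mm over their backs; the gripper's body (75 mm by 188 mm) begins 65 mm behind the grasp point.
Start: joints at [1.211, 0.13, 1.488, -0, 1.523, -0.085], TCP at [0.163, 0.577, 0.219] pointing down, gripper open.
Joint ranges: [-2.96, 2.96], [-0.89, 2.26], [0.02, 2.5], [-1.34, 4.48], [0, 2.73], [-2.66, 2.66]. Speed limits (rad/s): [2.39, 2.39, 2.79, 3.14, 3.14, 3.14].

## Interface

Orientations are given as a rotation vector (axis times angle).
In Python, from plant import monitor, eyes, ticket gives the robot as it stands.
- The arm moves only by the tool arm_command, never from a script. Its argument "deltas" is a list that holds one entry, the list of rows, each a list of 6 numbers: the shift along the world's x, y, z in cm, then the turn, a rotation vector about the world's x, y, z in degrees. In form: [[[tx, ty, tz, rx, ry, rz], ...]]. A call has 1 to 12 rows; each row shifts and turns the commanded pose from where the row before left it; what a row does not reach is not made up. A row lasts 1/12 s, in which the tool goes at most 41.7 mm and 7.16 degrees, less where a joint would pass 70% of its speed; a pose out of reach is approached as far as the arm can. A call is refused whole if a number of a shift passes 4.17 or a number of a turn 7.16, either way. A call with a gripper value outside its range is refused whole. "gripper" is the opening, from -1 (shut) to 1 (fully open), set as the call begins (left out, the last holds). The fingers move at their own pace and stop on an object; "squeeze" is the grip in N (left out, the last holds). Time passes only in rows, so rows that do not move let the fingers close. It gives the time, the measured TCP pose, the force, the opening and the grip force at its end, in the units of the state.
- monitor.read_state(): the state, without advancing time (a new reading comes with each control period).
- eyes.read_camera(name): name is "side" or "top"; returns the picture (400x640x3 uint8, blue, green, red); there is no depth.
- eyes.camera_model(name): a dict with "fx", "fy", "cx", "cy" (pixels), "k1" (the pictures are not rectified: a ray, as slopes to the right and down, at radius r is drawn at 1 + k1 r^2 times it, then the intrinsics apply), "rvec" (rotation vector, rad) and "tvec" (3), from world to camera coordinates, as OpenCV has them. Camera axes: x right, y down, z forward; pixel columns grow to the right and rows downward; lengths in m; the calibration is good to about 2 mm. A picture is of the moment at which its call begins. camera_model takes no time and is no camera call.
- ticket.close_job(): hands the job in; it is judged then, once.
The state is a dict: "t": time; "q": joint angles; "dq": joint speeds; "joint_torque": joint torques, N m; "tool_pos": TCP position; "orientation": TCP orientation; "force": force on the tool from outside, world axes, zero at the start; "wrist_torque": the same for the moment, N m; "opening": finger opening in m; "gripper_force": force on a finger pad.
Only numpy, scipy, OpenCV 4.12 (cv2) and the standard library are available. Lean on these libraries where they do the work, as an engineer would, in place of code of your own. Each camera call takes 0.05 s, during which the arm holds its last target. There are 200 camera calls.

## Task

The play of the stirrer bearing has been set with the lower, brass nut and must now be locked. Slip the thin spanner fully onto the brass nut with its shank lying close beside the motor pillar that will stop it turning clockwise, and let go; then tighten the steel jam nut above it clockwise (seen from above) to about 0.5 N m, without the brass nut and its yellow witness mark turning by more than a quarter of a flat (15 degrees). Finally draw the spanner off, lay it flat on the bench clear of the head, and leave the jar, the weighing bottle and the gasket where they are.

Things in the scene. Friction and masses are not known exactly. Their poses are not given: they have to be found in the camera images.
- stirrer_head: Fixed bearing head of a stirrer, motor removed: grey barrel under a round aluminium flange of 108 mm radius, its flat upper face 52 mm above the bench. An M20 threaded spindle stands in its centre to 104 mm. Three 14 mm motor pillars stand on the flange. The bearing's seat under the nuts lies flush with the flange. Origin: on the spindle's axis at bench level; z up.
- pillar_a (a point): Foot of a motor pillar on the flange: steel, 14 mm diameter, 46 mm high plus a 10 mm stud, 90 mm from the spindle's axis at -102.2 degrees from the head's x axis (anticlockwise from above is positive).
- pillar_b (a point): Foot of the second, equal pillar, at 17.8 degrees.
- pillar_c (a point): Foot of the third, equal pillar, at 137.8 degrees.
- adjusting_nut: Lower nut, brass hexagon, 30 mm across flats, 16 mm high, on the flange. Origin: on the spindle's axis at its underside; z up, x through a corner (corners every 60 degrees; flats face 30, 90, 150 ... degrees from x). A corner starts, within 1.5 degrees, 12.2 degrees anticlockwise of each pillar. It turns under 0.2 N m, so the jam nut drags it along unless it is held.
- witness_mark (a point): Yellow paint stripe on one flat of the brass nut, 15 mm from the spindle's axis and 11 mm above the flange; a quarter of a flat is 3.9 mm of its travel.
- jam_nut: Upper nut, steel hexagon, 30 mm across flats, 14 mm high, right-hand thread; underside 68 mm above the bench, just above the brass nut. Origin: on the axis at its underside; z up, x through a corner. It runs clockwise at 0.1 N m for a hidden 0.1 to 0.8 rad, more if the brass nut follows; at the seat the torque jumps to 0.35 N m, then rises 0.9 N m per rad. It stays tight when let go. Grip it hard.
- spanner: Thin spanner with blue handle, 218 mm long, 0.2 kg. Origin: centre of the open jaw, underside; x along the handle, z up. Jaw 31 mm wide, parallel sides, open to -x; flared tips at x = -13 mm, throat at 18, head 54 mm wide to x = 30; head and shank 6 mm thick, shank 16 mm wide; handle x = 100 to 205, 18 mm wide, 12 thick; mass centre at x = 90.
- spanner_grip (a point): Place to hold the handle, 118 mm from the jaw's centre, 6 mm above the underside; with the jaw on the nut, fingers there stand clear outside the pillar.
- spanner_end (a point): End of the spanner's handle at the underside, 205 mm from the jaw's centre.
- salve_jar: Bystander: squat jar of grease, 87 mm wide, 57 mm high, on a 4 mm plate to the left; origin centre of the underside.
- weighing_bottle: Bystander: small stoppered weighing bottle, 37 mm wide, 48 mm high; origin centre of the underside.
- gasket: Bystander: flat black ring gasket, 66 mm wide, 4 mm thick; origin centre of the underside.

How it is judged:
On the way, in this order (a step that is already met when the one before it is completed fails the run):
1. the spanner lies on the brass nut, its jaw fully home on the flats, and has been let go (horizontal distance between spanner and adjusting_nut below 0.004 m and z of spanner in the frame of adjusting_nut between -0.004 and 0.006 m and angle between spanner's own z axis and vertical below 0.1 rad and contact force between the fingers and spanner below 0.3 N), for 0.2 s.
2. with the spanner on the brass nut, the jam nut has been tightened against it (0.4 N m or more) (horizontal distance between spanner and adjusting_nut below 0.004 m and z of spanner in the frame of adjusting_nut between -0.004 and 0.006 m and angle between spanner's own z axis and vertical below 0.1 rad and contact force between jam_nut and adjusting_nut above 5 N), for 0.2 s.
At the end, for the whole second after the job is handed in: Jam nut clamped on the brass nut as by 0.4 to 0.8 N m, brass nut's mark within a quarter of a flat (4 mm) of where it was, spanner at rest flat on the bench with jaw and handle end at least 130 to 140 mm from the spindle's axis, bystanders within 15 mm of their places (contact force between jam_nut and adjusting_nut between 4.5 and 26 N and distance of witness_mark from where it was at the start of the episode below 0.0042 m and height (world z) of each of spanner, spanner_end below 0.004 m and angle between spanner's own z axis and vertical below 0.06 rad and horizontal distance between spanner and stirrer_head above 0.14 m and horizontal distance between spanner_end and stirrer_head above 0.13 m and linear speed of spanner below 0.01 m/s and distance of each of salve_jar, weighing_bottle, gasket from where it was at the start of the episode below 0.015 m); the robot touches nothing.
It fails at once if the brass nut is turned by more than a quarter of a flat (distance of witness_mark from where it was at the start of the episode above 0.0042 m).
It fails at once if the jam nut is overtightened (clamped as by more than 0.8 N m) (contact force between jam_nut and adjusting_nut above 26 N).
It fails at once if the jar, weighing bottle or gasket is moved by 15 mm (distance of any of salve_jar, weighing_bottle, gasket from where it was at the start of the episode above 0.015 m).
It also fails if it takes over 72 s, if anything falls off the work surface, if the arm or the gripper's body presses on something with over 40 N, if the wrist force passes 120 N, or if a joint passes its speed limit or range.

## Working session

There is one attempt and no reset: what is moved stays moved. The work goes in short steps, Python scripts to look and compute and a tool call to move; the robot and the scene stay as the last step left them, time stands still between calls to the robot, and variables do not carry over. Pictures are saved under pics/ and viewed, at most 10 in all, crops included, and the job is handed in when it is done.

Besides the shell and the picture viewer there is one more tool, called after "Request:" as name(argument=value, ...) on one line, values as JSON. arm_command: Moves the arm, as the interface text tells. Its arguments: {"type":"object","properties":{"deltas":{"type":"array"},"gripper":{"type":"number"},"squeeze":{"type":"number"}},"required":["deltas"]}

```bash
mkdir -p pics; cat > h.py <<'E'
import numpy as np, cv2
from plant import monitor, eyes, ticket
def cam(n):
    m=eyes.camera_model(n); R=cv2.Rodrigues(np.array(m["rvec"],float))[0]; t=np.array(m["tvec"],float); return m,R,t
def proj(n,P):
    m,R,t=cam(n); c=(R@np.atleast_2d(P).T).T+t; s=c[:,:2]/c[:,2:]; s=s*(1+m["k1"]*(s**2).sum(1,keepdims=True))
    return s*[m["fx"],m["fy"]]+[m["cx"],m["cy"]]
def plane(n,uv,z):
    m,R,t=cam(n); d=(np.atleast_2d(uv).astype(float)-[m["cx"],m["cy"]])/[m["fx"],m["fy"]]; s=d.copy()
    for _ in range(20): s=d/(1+m["k1"]*(s**2).sum(1,keepdims=True))
    r=np.c_[s,np.ones(len(s))]@R; o=-R.T@t
    return o+r*((z-o[2])/r[:,2:])
E
python3 - <<'E'
from h import *
for n in("top","side"):
    cv2.imwrite(f"pics/{n}0.png",eyes.read_camera(n)); m,R,t=cam(n); print(n,m["fx"],m["k1"],-R.T@t,R[2])
s=monitor.read_state(); print(s)
E
```

```text
top 453.6989875801569 -0.12834142503725932 [0.33910456 0.00913728 1.1998487 ] [ 0.19484106 -0.00679141 -0.98081132]
side 399.7005264293616 -0.03853912249438397 [ 0.21460609 -0.68816695  0.82518262] [ 0.29663396  0.64451589 -0.70470388]
{'t': 0.1, 'q': array([ 1.21061344e+00,  1.31066095e-01,  1.48915294e+00,  9.03066915e-06,
        1.52299172e+00, -8.53804511e-02]), 'dq': array([-8.84189177e-04, -1.08755708e-03, -9.16831782e-04,  3.16064184e-04,
       -2.39667048e-05, -3.18283282e-04]), 'joint_torque': array([ 5.20788653e-04, -5.61341572e+01, -4.93095553e+01,  7.69247976e-02,
        2.90843431e-02, -6.75597221e-05]), 'tool_pos': array([0.16260079, 0.57702696, 0.21771359]), 'orientation': array([-4.30252091e-01, -3.11162015e+00,  2.47547013e-03]), 'force': array([-0.73523745, -0.19738098,  0.51533766]), 'wrist_torque': array([-0.01331712,  0.00514815, -0.03615005]), 'gripper_force': 0.0, 'opening': 0.0929893776341009}
```

View pics/top0.png

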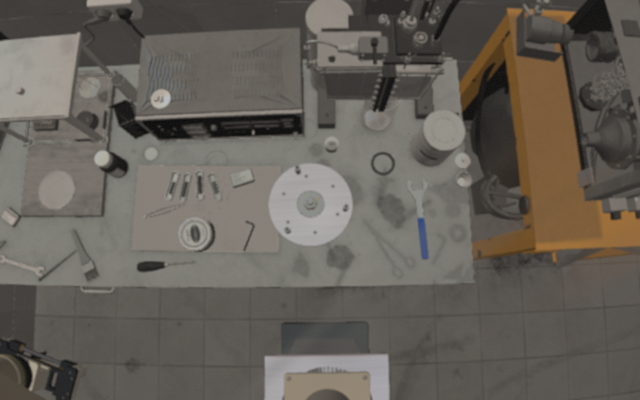

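View pics/side0.png

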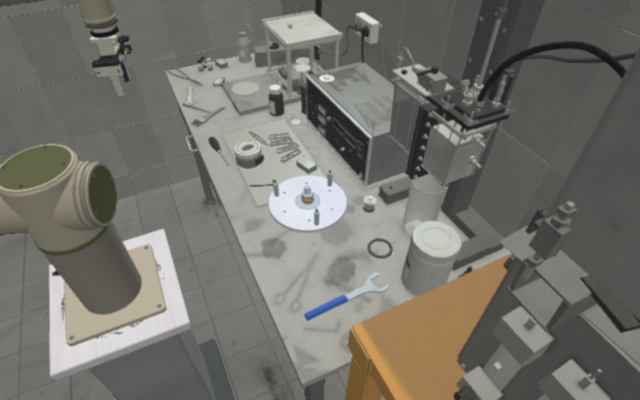

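The top view shows the flange centred near (311,204) and the spanner at right, with its jaw at (417,185) and blue handle at (422,240). The side view shows the flange at (307,203) with the pillars at (275,187), (330,178) and (317,216), and the spanner's jaw at (378,285).

```bash
python3 - <<'E'
from h import *
T=cv2.imread("pics/top0.png");S=cv2.imread("pics/side0.png")
# flange by bright mask
for n,I,c in(("top",T,(311,204)),("side",S,(307,203))):
    g=cv2.cvtColor(I,cv2.COLOR_BGR2GRAY)
    m=(g>165).astype(np.uint8); k,l,st,ce=cv2.connectedComponentsWithStats(m)
    for i in range(1,k):
        x,y,w,h,a=st[i]
        if x<=c[0]<=x+w and y<=c[1]<=y+h and a>800:
            cs,_=cv2.findContours((l==i).astype(np.uint8),0,cv2.CHAIN_APPROX_NONE); q=max(cs,key=cv2.contourArea)[:,0]
            q=cv2.convexHull(q)[:,0]
            P=plane(n,q,.052)[:,:2]; A=np.c_[2*P,np.ones(len(P))]; s=np.linalg.lstsq(A,(P**2).sum(1),rcond=None)[0]
            print(n,"flange",s[:2],np.sqrt(s[2]+s[:2]@s[:2]),a)
    b=cv2.inRange(cv2.cvtColor(I,cv2.COLOR_BGR2HSV),(100,120,60),(130,255,255))
    k,l,st,ce=cv2.connectedComponentsWithStats(b); i=1+np.argmax(st[1:,4]); ys,xs=np.where(l==i)
    P=plane(n,np.c_[xs,ys],.01)[:,:2]; mu=P.mean(0); u,s,v=np.linalg.svd(P-mu,full_matrices=False); e=(P-mu)@v[0]
    print(n,"handle",mu,v[0],e.min(),e.max(),np.degrees(np.arctan2(v[0][1],v[0][0])))
a=cv2.resize(T[150:270,260:460],(800,480),interpolation=cv2.INTER_CUBIC); cv2.imwrite("pics/tc.png",a)
b=cv2.resize(S[160:240,260:360],(800,640),interpolation=cv2.INTER_CUBIC)[:600]; cv2.imwrite("pics/sc.png",b)
E
```

```text
top flange [0.51683079 0.03214763] 0.09215262850635031 2220
top handle [ 0.48100175 -0.25783962] [-0.99996438  0.00844049] -0.015988758000266803 0.024069594084475607 179.51638976051584
side flange [0.53487747 0.13131111] 0.41580024178990527 11417
side handle [ 0.44443589 -0.25932225] [-0.99856569 -0.05354036] -0.053365799678997766 0.052031886179119004 -176.9308959871033
```

View pics/tc.png

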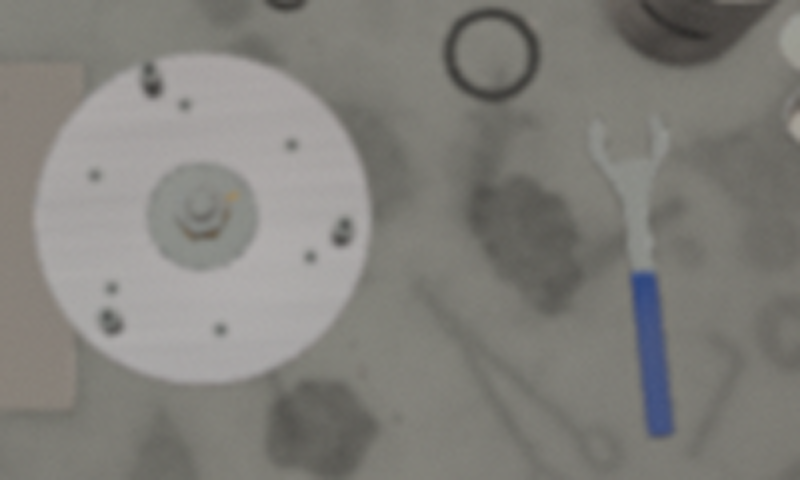

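View pics/sc.png

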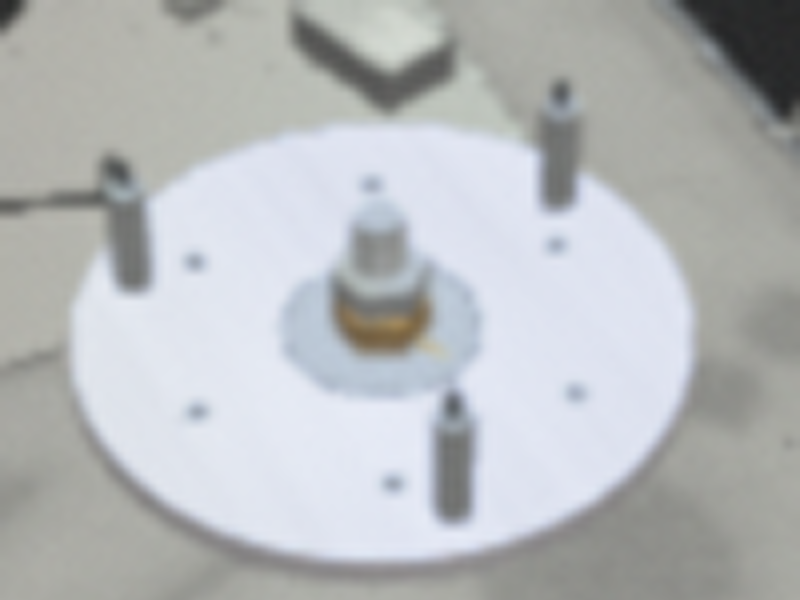

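The top crop shows pillar tops at about (298,170), (346,208) and (288,230), with the spindle at (310,202). The spanner's tips are at (409,181) and (425,181) and its handle end at (425,259). The side crop shows pillar feet at (276.5,196), (330,186) and (317,225), with the brass nut below the steel nut and the yellow mark at about (314,203).

```bash
python3 - <<'E'
from h import *
T=cv2.imread("pics/top0.png");S=cv2.imread("pics/side0.png")
for n,I,c,th in(("top",T,(325,185),145),("side",S,(290,215),185)):
    g=cv2.cvtColor(I,cv2.COLOR_BGR2GRAY)
    for t in (th-10,th,th+10):
        l=(g>t).astype(np.uint8); k,l,st,ce=cv2.connectedComponentsWithStats(l)
        i=l[c[1],c[0]]
        cs,_=cv2.findContours((l==i).astype(np.uint8),0,cv2.CHAIN_APPROX_NONE)
        q=cv2.convexHull(max(cs,key=cv2.contourArea))[:,0]
        P=plane(n,q,.052)[:,:2]
        A=np.c_[2*P,np.ones(len(P))]; s=np.linalg.lstsq(A,(P**2).sum(1),rcond=None)[0]
        print(n,t,"flange",s[:2].round(4),np.sqrt(s[2]+s[:2]@s[:2]).round(4),st[i][4])
    b=I[...,0].astype(int)-I[...,2]
    k,l,st,ce=cv2.connectedComponentsWithStats((b>35).astype(np.uint8)); i=1+np.argmax(st[1:,4]); ys,xs=np.where(l==i)
    P=plane(n,np.c_[xs,ys],.008)[:,:2]; mu=P.mean(0); u,s,v=np.linalg.svd(P-mu,full_matrices=False); e=(P-mu)@v[0]
    print(n,"handle",mu.round(4),e.min().round(4),e.max().round(4),np.degrees(np.arctan2(v[0][1],v[0][0])).round(2))
print("tips",plane("top",[(409,181),(425,181),(416.5,191)],.006).round(4))
print("end",plane("top",(425,259),.006).round(4))
print("side spindle top",plane("side",(307.3,186.5),.104),"top",plane("top",(310.3,201),.104))
c=np.array([.527,.022])
for z in(.108,.098):
  p=plane("top",[(298,167.5 if z>.1 else 170.5),(345.75,208),(287.75,230.5)],z)[:,:2]; print(z,p.round(4),np.degrees(np.arctan2(*(p-c).T[::-1])).round(1))
p=plane("side",[(276.5,195.3),(329.75,185.3),(316.6,224.5)],.052)[:,:2];print(p.round(4),np.degrees(np.arctan2(*(p-c).T[::-1])).round(1))
E
```

```text
top 135 flange [0.5353 0.0354] 0.1085 5265
top 145 flange [0.5353 0.0352] 0.1072 4671
top 155 flange [0.5352 0.0351] 0.1057 4406
top handle [ 0.4481 -0.2609] -0.0525 0.0543 -176.1
side 175 flange [0.5897 0.1915] 0.2419 5309
side 185 flange [0.5666 0.1263] 0.1734 3382
side 195 flange [0.5357 0.0399] 0.1082 2891
side handle [ 0.4456 -0.2585] -0.0558 0.054 -176.11
tips [[ 0.6017 -0.2324  0.006 ]
 [ 0.6012 -0.2763  0.006 ]
 [ 0.5738 -0.2515  0.006 ]]
end [[ 0.3911 -0.2652  0.006 ]]
side spindle top [[0.53597649 0.03801974 0.104     ]] top [[0.53266592 0.03313854 0.104     ]]
0.108 [[ 0.6167  0.063 ]
 [ 0.5136 -0.0532]
 [ 0.4602  0.0881]] [  24.6 -100.1  135.3]
0.098 [[ 0.6115  0.0635]
 [ 0.5152 -0.0538]
 [ 0.4613  0.0888]] [ 26.1 -98.9 134.5]
[[ 0.4657  0.0943]
 [ 0.6197  0.0672]
 [ 0.5196 -0.0541]] [130.3  26.  -95.6]
```

Request:
arm_command(deltas=[[[2.39, -3.14, 0, 0, 0, -6.68], [2.39, -3.14, 0, 0, 0, -6.68], [2.39, -3.14, 0, 0, 0, -6.68], [2.39, -3.14, 0, 0, 0, -6.68], [2.39, -3.14, 0, 0, 0, -6.68], [2.39, -3.14, 0, 0, 0, -6.68], [2.39, -3.14, 0, 0, 0, -6.68], [2.39, -3.14, 0, 0, 0, -6.68], [2.39, -3.14, 0, 0, 0, -6.68], [2.39, -3.14, 0, 0, 0, -6.68], [2.39, -3.14, 0, 0, 0, -6.68], [2.39, -3.14, 0, 0, 0, -6.68]]], gripper=0)

```text
t: 1.1
tool_pos: [0.4502, 0.1988, 0.2184]
orientation: [-2.339, -2.097, 0.0]
force: [0.6, 0.8, -0.1]
opening: 0.0464
gripper_force: 0.0
```

Request:
arm_command(deltas=[[[0.23, -3.82, -0.8, 0, 0, -6.68], [0.23, -3.82, -0.8, 0, 0, -6.68], [0.23, -3.82, -0.8, 0, 0, -6.68], [0.23, -3.82, -0.8, 0, 0, -6.68], [0.23, -3.82, -0.8, 0, 0, -6.68], [0.23, -3.82, -0.8, 0, 0, -6.68], [0.23, -3.82, -0.8, 0, 0, -6.68], [0.23, -3.82, -0.8, 0, 0, -6.68], [0.23, -3.82, -0.8, 0, 0, -6.68], [0.23, -3.82, -0.8, 0, 0, -6.68], [0.23, -3.82, -0.8, 0, 0, -6.68], [0.23, -3.82, -0.8, 0, 0, -6.68]]])

```text
t: 2.1
tool_pos: [0.4766, -0.2595, 0.1218]
orientation: [-3.14, -0.098, 0.0]
force: [0.2, -0.4, 0.1]
opening: 0.0462
gripper_force: 0.0
```

Request:
arm_command(deltas=[[[0, 0, 0, 0, 0, 0], [0, 0, 0, 0, 0, 0]]])

```text
t: 2.27
tool_pos: [0.476, -0.259, 0.1212]
orientation: [-3.138, -0.103, 0.003]
force: [1.0, 0.1, 0.6]
opening: 0.0465
gripper_force: 0.0
```

```bash
cat >> h.py <<'E'
def st():
    s=monitor.read_state(); R=cv2.Rodrigues(np.array(s["orientation"],float))[0]
    print("t",round(s["t"],2),"pos",(s["tool_pos"]*1000).round(1),"yaw(y)",np.degrees(np.arctan2(R[1,1],R[0,1])).round(2),"zaxis",R[:,2].round(3),"F",s["force"].round(1),"M",s["wrist_torque"].round(3),"op",round(s["opening"]*1000,1),"gf",round(s["gripper_force"],1),"q",s["q"].round(2))
    return s
E
python3 - <<'E'
from h import *
st()
E
```

```text
t 2.27 pos [ 476.  -259.   121.2] yaw(y) -86.25 zaxis [-0.002  0.002 -1.   ] F [1.  0.1 0.6] M [ 0.008  0.136 -0.002] op 46.5 gf 0.0 q [-0.59  0.04  1.76  0.    1.34  0.91]
```

Request:
arm_command(deltas=[[[0.1, 0.1, -2.5, 0, 0, 0], [0, 0, -2.5, 0, 0, 0], [0, 0, -2.5, 0, 0, 0], [0, 0, -2.0, 0, 0, 0], [0, 0, -1.3, 0, 0, 0], [0, 0, -0.8, 0, 0, 0], [0, 0, -0.2, 0, 0, 0], [0, 0, 0, 0, 0, 0]]])

```text
t: 2.93
tool_pos: [0.4784, -0.2563, 0.0049]
orientation: [-3.14, -0.109, 0.0]
force: [-0.1, 0.1, 0.8]
opening: 0.0461
gripper_force: 0.0
```

Request:
arm_command(deltas=[[[0, 0, 0, 0, 0, 0], [0, 0, 0, 0, 0, 0], [0, 0, 0, 0, 0, 0], [0, 0, 0, 0, 0, 0], [0, 0, 0, 0, 0, 0], [0, 0, 0, 0, 0, 0]]], gripper=-1, squeeze=40)

```text
t: 3.43
tool_pos: [0.4786, -0.2572, 0.0053]
orientation: [3.139, 0.108, 0.001]
force: [-0.4, -0.8, 3.1]
opening: 0.0175
gripper_force: 40.0
```

```bash
python3 - <<'E'
from h import *
st()
E
```

```text
t 3.43 pos [ 478.6 -257.2    5.3] yaw(y) -86.07 zaxis [ 0.001 -0.001 -1.   ] F [-0.4 -0.8  3.1] M [-0.182  0.201 -0.085] op 17.5 gf 40.0 q [-0.59  0.19  1.83 -0.    1.12  0.92]
```

Request:
arm_command(deltas=[[[0, 0, 1, 0, 0, 0], [0, 0, 2, 0, 0, 0], [0, 0, 2.5, 0, 0, 0], [0, 0, 3, 0, 0, 0], [0, 0, 3, 0, 0, 0], [0, 0, 2.5, 0, 0, 0], [0, 0, 2, 0, 0, 0], [0, 0, 0.5, 0, 0, 0]]])

```text
t: 4.1
tool_pos: [0.4798, -0.2577, 0.1744]
orientation: [3.136, 0.108, 0.008]
force: [0.9, 0.0, -1.9]
opening: 0.0174
gripper_force: 40.0
```

Request:
arm_command(deltas=[[[0.4, 0.85, 0, 0, 0, 5.53], [0.4, 0.85, 0, 0, 0, 5.53], [0.4, 0.85, 0, 0, 0, 5.53], [0.4, 0.85, 0, 0, 0, 5.53], [0.4, 0.85, 0, 0, 0, 5.53], [0.4, 0.85, 0, 0, 0, 5.53], [0.4, 0.85, 0, 0, 0, 5.53], [0.4, 0.85, 0, 0, 0, 5.53]]])

```text
t: 4.77
tool_pos: [0.5095, -0.1878, 0.1682]
orientation: [-2.863, -1.288, 0.002]
force: [0.2, -0.7, -3.1]
opening: 0.0173
gripper_force: 40.0
```

Request:
arm_command(deltas=[[[0.4, 0.85, 0, 0, 0, 5.53], [0.4, 0.85, 0, 0, 0, 5.53], [0.4, 0.85, 0, 0, 0, 5.53], [0.4, 0.85, 0, 0, 0, 5.53], [0.4, 0.85, 0, 0, 0, 5.53], [0.4, 0.85, 0, 0, 0, 5.53], [0.4, 0.85, 0, 0, 0, 5.53], [0.4, 0.85, 0, 0, 0, 5.53], [0, 0, 0, 0, 0, 0], [0, 0, 0, 0, 0, 0]]])

```text
t: 5.6
tool_pos: [0.5415, -0.1203, 0.1685]
orientation: [-2.175, -2.264, 0.001]
force: [0.1, 0.2, -2.0]
opening: 0.017
gripper_force: 40.0
```

```bash
python3 - <<'E'
from h import *
st()
T=eyes.read_camera("top");S=eyes.read_camera("side")
cv2.imwrite("pics/t1.png",T);cv2.imwrite("pics/s1.png",S)
a=cv2.resize(T[150:270,250:370],(600,600),interpolation=cv2.INTER_CUBIC)
b=cv2.resize(S[130:250,240:400],(800,600),interpolation=cv2.INTER_CUBIC)
cv2.imwrite("pics/c1.png",np.hstack([cv2.resize(a,(360,360)),cv2.resize(b,(440,360))]))
E
```

```text
t 5.6 pos [ 541.5 -120.3  168.5] yaw(y) 2.3 zaxis [-0.002  0.    -1.   ] F [ 0.1  0.2 -2. ] M [-0.174  0.041 -0.006] op 17.0 gf 40.0 q [-0.31  0.04  1.68 -0.    1.43 -0.35]
```

View pics/c1.png

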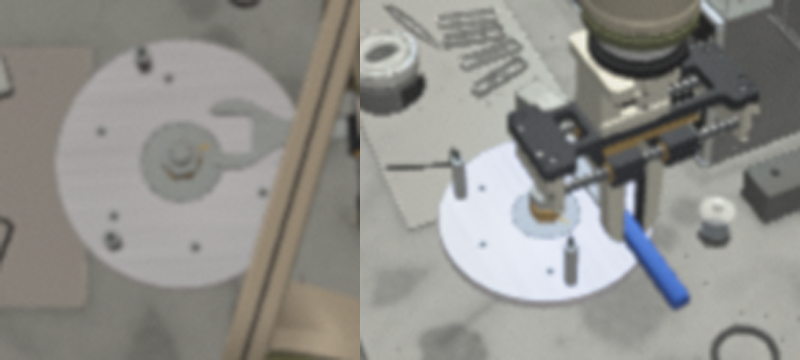

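The left half shows the jaw held above the flange, open to the left, with tips at about (321,185) and (323,203). The right half shows the spanner level, with its handle pointing away from pillar a.

```bash
python3 - <<'E'
from h import *
print(plane("top",[(320.7,185),(322.7,202.7),(333.3,194.3),(333.3,191.5),(333.3,200)],.172).round(4))
# spanner segmentation by diff
a=cv2.absdiff(cv2.imread("pics/t1.png"),cv2.imread("pics/top0.png")).max(2)[175:215,312:350]
for r in a[::1]: print("".join("%3d"%(v) for v in r))
# expected points
d=np.radians(-87.7);u=np.array([np.cos(d),np.sin(d)]);n=np.array([-u[1],u[0]])
O=np.array([.5415,-.1203])-.121*u
for x,y in((0,0),(-13,15.5),(-13,-15.5),(18,0),(-13,27),(-13,-27),(30,0)):
    p=np.r_[O+u*x/1e3+n*y/1e3,.172]; print(x,y,p.round(4),proj("top",p).round(1),proj("side",p).round(1))
E
```

```text
[[ 0.558   0.0073  0.172 ]
 [ 0.5163  0.0032  0.172 ]
 [ 0.5357 -0.0215  0.172 ]
 [ 0.5423 -0.0216  0.172 ]
 [ 0.5224 -0.0213  0.172 ]]
  3  1  2  2  2  2  2  2  2  2  0  3  0  1  2  2  2  2  3  1  3  1  1  2  1  2  2  2  2  1  2  2  2  1  1  2  0  0
  1  3  2  2  1  1  3  1  3  1  2  3  2  2  2  3  2  2  2  2  3  1  1  1  2  2  1  1  2  3  3  0  2  2  2  2  1  2
  2  1  1  1  4  3  2  1  2  1  3  2  4  1  1  2  3  0  2  4  1  2  2  1  1  1  3  2  1  3  2  2  3  1  1  2  1  0
  3  2  2  2  2  2  2  2  1  2  1  2  2  1  2  1  3  0  2  2  2  1  2  2  3  2  2  1  1  2  1  1  1  2  2  2  1  1
  1  2  2  3  1  2  3  1  2  3  2  2  1  1  2  2  3  2  2  3  1  1  3  2  1  1  4  2  2  3  2  2  1  2  2  2  3  2
  3  0  2  1  1  1  1  2  0  1  1  1  4  1  2  1  2  1  1  2  3  1  2  2  1  1  1  3  2  2  2  2  1  2  1  2  1  3
  1  2  1  3  2  1  1  3  3  1  3  2  4  3  4  2  3  3  2  3  1  1  2  2  3  1  1  1  3  2  1  2  1  0  3  2  3  5
  2  2  1  3  2  1  0  1  1  5  4  6  7  9  9 11 12 12 11  9  3  5  2  2  2  2  2  1  2  2  1  3  2  1  1  2  1 12
  1  3  2  2  2  4  1  2  5  6 10 13 18 20 2
[... 3374 characters left out ...]
5 21 38 47 46 41 42 54 77 89 75
  3  1  1  1  1  2  2  1  2  2  3  1  1  1  2  2  1  3  1  2  1  1  1  3  2  1  5 11 26 42 51 55 54 57 69 87 84 67
  1  1  2  1  4  3  2  1  3  1  2  3  1  1  2  1  2  2  2  2  2  1  1  3  1  2  4 15 31 44 53 55 54 57 74 89 79 59
0 0 [0.5366 0.0006 0.172 ] [[323.7 194. ]] [[313.4 175.4]]
-13 15.5 [0.5516 0.0142 0.172 ] [[317.7 187.7]] [[316.4 170.5]]
-13 -15.5 [0.5206 0.013  0.172 ] [[318.4 200.9]] [[305.5 174.3]]
18 0 [ 0.5374 -0.0174  0.172 ] [[331.5 193.6]] [[316.7 179.6]]
-13 27 [0.5631 0.0147 0.172 ] [[317.5 182.9]] [[320.4 169.2]]
-13 -27 [0.5091 0.0125 0.172 ] [[318.7 205.8]] [[301.4 175.7]]
30 0 [ 0.5378 -0.0294  0.172 ] [[336.7 193.4]] [[319.  182.4]]
```

Request:
arm_command(deltas=[[[0.15, 0, -1, 0, 0, 0], [0, 0, -2, 0, 0, 0], [0, 0, -2, 0, 0, 0], [0, 0, -2, 0, 0, 0], [0, 0, -1.5, 0, 0, 0], [0, 0, -1, 0, 0, 0], [0, 0, -0.6, 0, 0, 0], [0, 0, -0.4, 0, 0, 0], [0, 0, -0.2, 0, 0, 0], [0, 0, 0, 0, 0, 0], [0, 0, 0, 0, 0, 0]]])

```text
t: 6.62
tool_pos: [0.5444, -0.1209, 0.0635]
orientation: [2.173, 2.267, 0.001]
force: [-0.5, 0.6, -1.4]
opening: 0.0174
gripper_force: 40.0
```

```bash
python3 - <<'E'
from h import *
st()
T=eyes.read_camera("top");S=eyes.read_camera("side")
cv2.imwrite("pics/t2.png",T);cv2.imwrite("pics/s2.png",S)
a=cv2.resize(T[165:245,270:350],(600,600),interpolation=cv2.INTER_CUBIC)
b=cv2.resize(S[160:240,260:360],(750,600),interpolation=cv2.INTER_CUBIC)
cv2.imwrite("pics/c2.png",np.hstack([cv2.resize(a,(400,400)),cv2.resize(b,(400,400))]))
E
```

```text
t 6.62 pos [ 544.4 -120.9   63.5] yaw(y) 2.41 zaxis [ 0.001 -0.    -1.   ] F [-0.5  0.6 -1.4] M [-0.172  0.124  0.016] op 17.4 gf 40.0 q [-0.31  0.15  1.77  0.    1.23 -0.35]
```

View pics/c2.png

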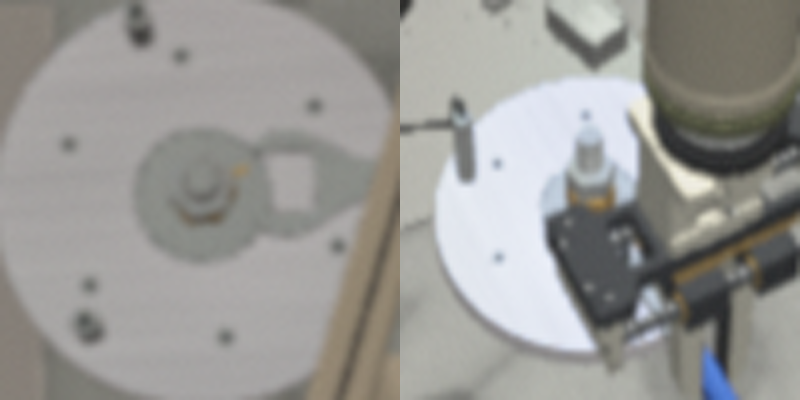

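The left half shows the jaw down beside the nut: throat at px (332.6,201), inner edges at rows 195 and 207, seat disc centred at (310.4,204). The side view of the jaw is hidden by the gripper.

```bash
python3 - <<'E'
from h import *
T=cv2.imread("pics/t2.png"); g=cv2.cvtColor(T,cv2.COLOR_BGR2GRAY).astype(float)
# inner opening: bright pixels inside the jaw
w=g[190:214,318:338]
print(w.astype(int))
print("disc centre",plane("top",(310.4,204),.052).round(4))
for r in (195,201,207): print(r,plane("top",(332.6,r),.064).round(4), plane("top",(325,r),.064).round(4))
E
```

```text
[[165 165 167 165 165 160 157 158 159 158 158 158 159 163 164 164 165 165
  165 165]
 [162 165 165 163 160 153 147 148 147 147 145 147 150 154 157 159 162 164
  163 165]
 [153 159 160 158 149 144 140 140 138 139 138 139 140 143 146 149 154 158
  161 165]
 [139 145 149 146 143 139 135 134 136 134 132 133 134 136 137 139 144 149
  153 158]
 [134 134 133 131 132 133 134 132 131 129 127 128 130 130 133 136 138 140
  142 147]
 [136 132 125 120 129 138 139 140 140 138 137 137 138 137 137 136 136 136
  138 141]
 [136 135 129 125 135 147 154 159 160 159 158 159 157 152 144 137 135 137
  137 137]
 [139 136 134 133 140 152 162 167 168 167 166 166 166 163 152 143 137 137
  136 138]
 [137 136 137 135 138 150 162 167 168 168 167 166 165 162 153 144 140 139
  139 139]
 [136 135 137 137 138 149 162 167 167 166 167 167 165 164 156 144 140 140
  138 140]
 [136 137 136 137 139 147 159 167 168 167 167 166 167 165 156 146 139 139
  139 140]
 [136 138 136 137 137 142 152 164 167 167 168 167 167 165 157 146 141 138
  139 139]
 [135 137 138 137 137 139 151 164 168 167 167 167 166 163 155 144 139 138
  138 
[... 457 characters left out ...]
38 139 140 141 140 141 141 139 142 140 140 144
  150 157]
 [138 136 133 131 134 137 137 139 139 139 140 140 138 138 138 140 145 154
  161 167]
 [137 136 133 130 131 133 136 139 138 137 138 141 138 137 142 147 156 164
  168 169]
 [138 136 134 138 139 139 140 140 138 133 137 143 147 148 154 163 167 170
  166 165]
 [135 132 138 150 160 159 154 151 147 143 146 151 157 163 167 171 171 168
  158 150]
 [134 134 144 162 171 171 167 166 166 163 165 165 169 171 170 171 169 159
  141 125]]
disc centre [[0.534  0.0341 0.052 ]]
195 [[ 0.5546 -0.0229  0.064 ]] [[ 0.5548 -0.0036  0.064 ]]
201 [[ 0.5391 -0.0227  0.064 ]] [[ 0.5393 -0.0033  0.064 ]]
207 [[ 0.5236 -0.0224  0.064 ]] [[ 0.5238 -0.0031  0.064 ]]
```

```bash
python3 - <<'E'
from h import *
def circ(n,P):
    for _ in range(4):
        A=np.c_[2*P,np.ones(len(P))]; s=np.linalg.lstsq(A,(P**2).sum(1),rcond=None)[0]; r=np.sqrt(s[2]+s[:2]@s[:2])
        e=np.abs(np.hypot(*(P-s[:2]).T)-r); P=P[e<max(2*np.median(e),.0005)]
    return s[:2].round(4),r.round(4),len(P)
for n,I,c0,th in(("top","top0",[.535,.0352],(140,145,150,155)),("side","side0",[.5355,.039],(190,200,205,210))):
    g=cv2.GaussianBlur(cv2.cvtColor(cv2.imread(f"pics/{I}.png"),cv2.COLOR_BGR2GRAY),(3,3),0).astype(np.float32)
    a=np.radians(np.arange(0,360,3))
    for name,r0,r1,z in(("disc",.026,.046,.052),("flange",.1,.116,.052)):
        rs=np.arange(r0,r1,.0005); P=[]
        for t in a:
            L=np.c_[c0[0]+rs*np.cos(t),c0[1]+rs*np.sin(t),np.full(len(rs),z)]
            uv=proj(n,L).astype(np.float32); v=cv2.remap(g,uv[:,:1],uv[:,1:],cv2.INTER_LINEAR)[:,0]
            d=np.abs(np.gradient(cv2.GaussianBlur(v[:,None],(1,9),2)[:,0])); i=d.argmax()
            if d[i]>.3 and 2<i<len(rs)-3: P.append(L[i,:2])
        print(n,name,circ(n,np.array(P)))
E
```

```text
top disc (array([0.5351, 0.0349]), np.float64(0.036), 76)
top flange (array([0.5355, 0.0347]), np.float64(0.1075), 90)
side disc (array([0.5353, 0.0388]), np.float64(0.0358), 68)
side flange (array([0.5354, 0.0382]), np.float64(0.1079), 63)
```

Request:
arm_command(deltas=[[[-0.2, 0, -0.15, 0, 0, 0], [0, 0, -0.15, 0, 0, 0], [0, 0, 0, 0, 0, 0], [-0.02, 0.4, 0, 0, 0, 0], [-0.02, 0.4, 0, 0, 0, 0], [-0.02, 0.4, 0, 0, 0, 0], [-0.02, 0.3, 0, 0, 0, 0], [-0.01, 0.3, 0, 0, 0, 0], [0, 0, 0, 0, 0, 0]]])

```text
t: 7.47
tool_pos: [0.5408, -0.1019, 0.0596]
orientation: [-2.173, -2.268, -0.0]
force: [0.1, 0.4, -2.3]
opening: 0.0174
gripper_force: 40.0
```

```bash
python3 - <<'E'
from h import *
st()
E
```

```text
t 7.47 pos [ 540.8 -101.9   59.6] yaw(y) 2.45 zaxis [-0.  0. -1.] F [ 0.1  0.4 -2.3] M [-0.124  0.026  0.036] op 17.4 gf 40.0 q [-0.28  0.13  1.79  0.    1.22 -0.32]
```

Request:
arm_command(deltas=[[[-0.01, 0.25, 0, 0, 0, 0], [-0.01, 0.25, 0, 0, 0, 0], [-0.01, 0.25, 0, 0, 0, 0], [-0.01, 0.25, 0, 0, 0, 0], [0, 0, 0, 0, 0, 0]]])

```text
t: 7.88
tool_pos: [0.5404, -0.0922, 0.0596]
orientation: [-2.174, -2.268, -0.0]
force: [-0.7, 0.5, -1.9]
opening: 0.0171
gripper_force: 40.0
```

```bash
python3 - <<'E'
from h import *
st()
T=eyes.read_camera("top");S=eyes.read_camera("side")
cv2.imwrite("pics/t3.png",T);cv2.imwrite("pics/s3.png",S)
a=cv2.resize(T[175:235,280:340],(600,600),interpolation=cv2.INTER_CUBIC)
b=cv2.resize(S[170:230,275:335],(600,600),interpolation=cv2.INTER_CUBIC)
cv2.imwrite("pics/c3.png",np.hstack([cv2.resize(a,(400,400)),cv2.resize(b,(400,400))]))
E
```

```text
t 7.88 pos [540.4 -92.2  59.6] yaw(y) 2.43 zaxis [-0.  0. -1.] F [-0.7  0.5 -1.9] M [-0.151  0.027  0.017] op 17.1 gf 40.0 q [-0.26  0.13  1.79  0.    1.22 -0.31]
```

View pics/c3.png

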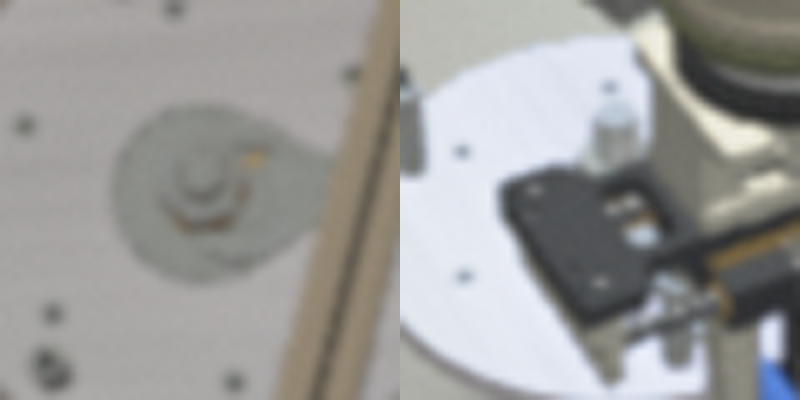

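The jaw is around the nut with no contact force; brass still shows at px (310,208).

Request:
arm_command(deltas=[[[-0.01, 0.2, 0, 0, 0, 0], [-0.01, 0.2, 0, 0, 0, 0], [-0.01, 0.2, 0, 0, 0, 0], [-0.01, 0.2, 0, 0, 0, 0], [0, 0.1, 0, 0, 0, 0], [0, 0, 0, 0, 0, 0]]])

```text
t: 8.48
tool_pos: [0.54, -0.0834, 0.0596]
orientation: [-2.174, -2.268, -0.0]
force: [-0.2, 0.0, -2.1]
opening: 0.0175
gripper_force: 40.0
```

```bash
python3 - <<'E'
from h import *
st()
E
```

```text
t 8.48 pos [540.  -83.4  59.6] yaw(y) 2.43 zaxis [-0.  0. -1.] F [-0.2  0.  -2.1] M [-0.114  0.06   0.004] op 17.5 gf 40.0 q [-0.25  0.12  1.8   0.    1.22 -0.29]
```

Request:
arm_command(deltas=[[[0, 0.05, 0, 0, 0, 0], [0, 0.05, 0, 0, 0, 0], [0, 0, 0, 0, 0, 0]]])

```text
t: 8.73
tool_pos: [0.54, -0.0826, 0.0596]
orientation: [-2.174, -2.268, 0.0]
force: [-0.4, 0.9, -1.6]
opening: 0.017
gripper_force: 40.0
```

Request:
arm_command(deltas=[[[0, 0.05, 0, 0, 0, 0], [0, 0.05, 0, 0, 0, 0], [0, 0, 0, 0, 0, 0]]])

```text
t: 8.98
tool_pos: [0.54, -0.0816, 0.0596]
orientation: [-2.174, -2.268, -0.0]
force: [0.4, 0.4, -2.2]
opening: 0.0174
gripper_force: 40.0
```

Request:
arm_command(deltas=[[[0, 0.05, 0, 0, 0, 0], [0, 0.0, 0, 0, 0, 0]]])

```text
t: 9.15
tool_pos: [0.54, -0.0811, 0.0596]
orientation: [-2.174, -2.268, 0.0]
force: [-0.3, 0.4, -2.0]
opening: 0.0173
gripper_force: 40.0
```

```bash
python3 - <<'E'
from h import *
st()
T=eyes.read_camera("top");cv2.imwrite("pics/t4.png",T)
g=cv2.cvtColor(T,cv2.COLOR_BGR2GRAY); print(g[194:216,314:336])
E
```

```text
t 9.15 pos [540.  -81.1  59.6] yaw(y) 2.42 zaxis [-0.  0. -1.] F [-0.3  0.4 -2. ] M [-0.174  0.062 -0.03 ] op 17.3 gf 40.0 q [-0.24  0.12  1.8   0.    1.22 -0.29]
[[139 140 137 134 131 132 142 156 166 169 166 155 143 137 136 132 116  97
  105 126 135 135]
 [137 137 137 136 133 128 129 144 159 166 163 154 142 136 136 130 110  94
  109 130 135 135]
 [132 131 132 136 137 134 130 135 149 159 157 148 141 137 134 125 107  95
  115 131 135 133]
 [129 127 127 135 136 137 136 137 142 147 148 142 137 135 134 121  99 100
  120 135 136 130]
 [129 126 127 131 135 139 139 138 141 142 142 138 137 136 133 116  97 106
  126 135 135 125]
 [128 130 126 129 135 138 139 139 138 139 138 139 136 135 131 111  95 107
  130 136 133 123]
 [128 129 127 128 136 139 139 139 139 137 137 138 136 135 130 109  97 114
  131 136 132 119]
 [126 127 123 126 135 140 140 140 140 137 136 137 137 133 126 106 101 122
  133 138 131 116]
 [123 123 115 122 136 139 139 140 139 138 137 136 136 132 118  98 104 128
  135 135 127 113]
 [126 118 112 122 135 140 140 139 139 139 138 135 134 131 112  92 108 129
  137 133 122 110]
 [129 1
[... 409 characters left out ...]
7 136 130 109  95 112 130 137
  132 122 119 142]
 [121 131 137 142 143 140 136 136 136 137 137 135 125 105  97 116 133 136
  132 120 125 148]
 [136 139 141 141 138 133 129 131 135 136 135 133 119  98 101 121 133 136
  129 120 131 156]
 [142 139 139 135 130 124 125 130 136 138 136 130 114  96 106 128 138 134
  125 119 137 160]
 [138 135 131 128 125 123 122 131 136 137 135 129 110  95 111 130 135 134
  122 117 139 159]
 [130 130 126 127 129 128 127 132 135 135 136 126 104  97 117 133 136 132
  120 121 142 156]
 [126 130 133 137 143 147 143 139 136 136 133 119  97 100 121 134 135 129
  119 127 149 154]
 [134 135 138 147 158 162 153 143 138 135 132 113  93 106 127 136 135 126
  117 132 155 160]]
```

Request:
arm_command(deltas=[[[0, 0.05, 0, 0, 0, 0], [0, 0.05, 0, 0, 0, 0], [0, 0, 0, 0, 0, 0]]])

```text
t: 9.45
tool_pos: [0.5401, -0.0806, 0.0597]
orientation: [2.174, 2.267, -0.001]
force: [-0.3, -1.7, -2.2]
opening: 0.0177
gripper_force: 40.0
```

Request:
arm_command(deltas=[[[0, 0.05, 0, 0, 0, 0], [0, 0.0, 0, 0, 0, 0]]])

```text
t: 9.62
tool_pos: [0.5401, -0.0804, 0.0598]
orientation: [2.174, 2.267, -0.001]
force: [-0.8, -4.7, -2.0]
opening: 0.0173
gripper_force: 40.0
```

```bash
python3 - <<'E'
from h import *
s=st()
def edges(f,C):
    pass
T=cv2.imread("pics/t4.png"); D=cv2.absdiff(T,cv2.imread("pics/top0.png")).max(2)
print(D[190:222,292:326])
d=np.radians(-87.6);u=np.array([np.cos(d),np.sin(d)]);n=np.array([-u[1],u[0]]);C=np.array([.5353,.0348])
for x,y in((-13,27),(-13,-27),(-13,19),(-13,-19),(0,27),(0,-27)): print(x,y,proj("top",np.r_[C+u*x/1e3+n*y/1e3,.0605]).round(1))
E
```

```text
t 9.62 pos [540.1 -80.4  59.8] yaw(y) 2.41 zaxis [ 0.    -0.001 -1.   ] F [-0.8 -4.7 -2. ] M [-1.139  0.111 -0.027] op 17.3 gf 40.0 q [-0.24  0.12  1.8  -0.    1.22 -0.28]
[[ 1  1  1 ...  1  1  4]
 [ 2  1  2 ...  1  2  7]
 [ 1  1  2 ...  2  2 13]
 ...
 [ 2  2  3 ... 58 72 85]
 [ 1  1  3 ... 61 77 86]
 [ 1  2  1 ... 64 81 87]]
-13 27 [[304.4 192.8]]
-13 -27 [[305.4 213.7]]
-13 19 [[304.6 195.9]]
-13 -19 [[305.3 210.6]]
0 27 [[309.5 192.6]]
0 -27 [[310.6 213.4]]
```

Request:
arm_command(deltas=[[[0, -0.1, 0, 0, 0, 0], [0, -0.07, -0.1, 0, 0, 0], [0, 0, -0.1, 0, 0, 0], [0, 0, 0, 0, 0, 0]]])

```text
t: 9.95
tool_pos: [0.5399, -0.0811, 0.0574]
orientation: [-2.174, -2.267, -0.0]
force: [0.1, -1.0, -2.2]
opening: 0.0176
gripper_force: 40.0
```

Request:
arm_command(deltas=[[[0, 0, -0.05, 0, 0, 0], [0, 0, 0, 0, 0, 0]]])

```text
t: 10.12
tool_pos: [0.54, -0.0811, 0.0573]
orientation: [-2.174, -2.268, -0.0]
force: [-0.3, 0.2, 1.6]
opening: 0.0176
gripper_force: 40.0
```

```bash
python3 - <<'E'
from h import *
st()
E
```

```text
t 10.12 pos [540.  -81.1  57.3] yaw(y) 2.42 zaxis [-0.  0. -1.] F [-0.3  0.2  1.6] M [0.056 0.211 0.025] op 17.6 gf 40.0 q [-0.24  0.12  1.8   0.    1.22 -0.29]
```

Request:
arm_command(deltas=[[[0, 0, 0, 0, 0, 0], [0, 0, 0, 0, 0, 0], [0, 0, 0, 0, 0, 0], [0, 0, 0, 0, 0, 0], [0, 0, 0, 0, 0, 0]]], gripper=0)

```text
t: 10.53
tool_pos: [0.54, -0.0814, 0.0572]
orientation: [2.174, 2.268, 0.0]
force: [-0.7, 0.1, -0.5]
opening: 0.0445
gripper_force: 0.0
```

Request:
arm_command(deltas=[[[0, 0, 0.5, 0, 0, 0], [0, 0, 1.5, 0, 0, 0], [0, 0, 2, 0, 0, 0], [0, 0, 2.5, 0, 0, 0], [0, -2, 2, 0, 0, 0], [0, -4, 1, 0, 0, 0], [0, -4, 0, 0, 0, 0], [0, -4, 0, 0, 0, 0], [0, -4, 0, 0, 0, 0], [0, -3, 0, 0, 0, 0]]])

```text
t: 11.37
tool_pos: [0.5396, -0.2946, 0.1529]
orientation: [2.174, 2.266, -0.001]
force: [0.8, -0.3, -0.6]
opening: 0.0466
gripper_force: 0.0
```

```bash
python3 - <<'E'
from h import *
st()
T=eyes.read_camera("top");S=eyes.read_camera("side");cv2.imwrite("pics/t5.png",T);cv2.imwrite("pics/s5.png",S)
a=cv2.resize(T[180:228,288:352],(400,300),interpolation=cv2.INTER_CUBIC)
b=cv2.resize(S[176:224,280:344],(400,300),interpolation=cv2.INTER_CUBIC)
c=cv2.resize(cv2.imread("pics/top0.png")[192:214,300:322],(400,300),interpolation=cv2.INTER_CUBIC)
c=cv2.resize(cv2.imread("pics/top0.png")[192:214,299:328],(400,300),interpolation=cv2.INTER_CUBIC)
d=cv2.resize(cv2.imread("pics/side0.png")[182:206,292:324],(400,300),interpolation=cv2.INTER_CUBIC)
z=lambda i:cv2.convertScaleAbs(i,alpha=1.8,beta=-80)
cv2.imwrite("pics/c5.png",np.vstack([np.hstack([a,b]),np.hstack([z(c),z(d)])]))
E
```

```text
t 11.37 pos [ 539.6 -294.6  152.9] yaw(y) 2.36 zaxis [ 0.001 -0.001 -1.   ] F [ 0.8 -0.3 -0.6] M [-0.088  0.088 -0.015] op 46.6 gf 0.0 q [-0.58  0.21  1.52 -0.    1.41 -0.62]
```

View pics/c5.png

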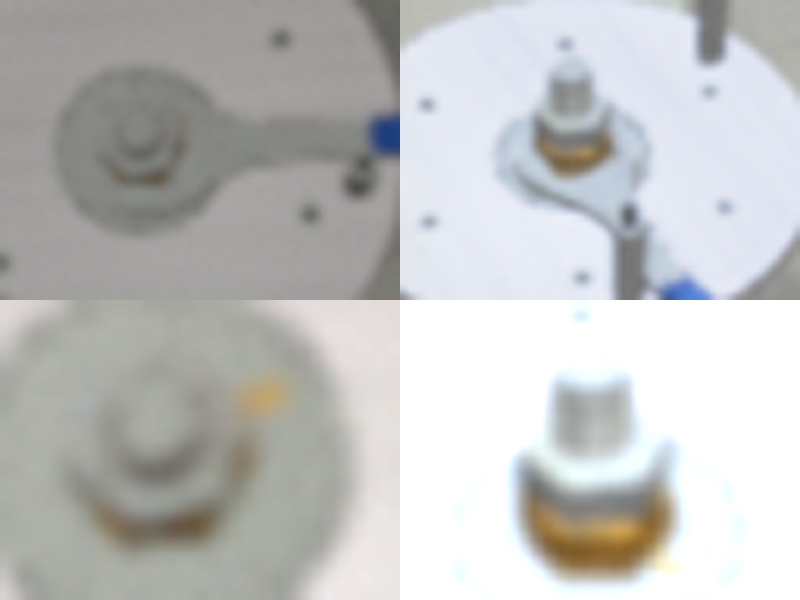

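The spanner sits home, with its shank at top px (330,202) just beside pillar a at (345,208). The jam nut shows steel above the brass but is blurred, so I'll fit its outline numerically.

```bash
python3 - <<'E'
from h import *
from scipy.optimize import least_squares
def hexr(t,phi): # corner at phi
    a=(np.degrees(t)-phi)%60-30; return .015/np.cos(np.radians(a))
def run(n,f,c0,z,ch,ang,sgn):
    I=cv2.imread(f"pics/{f}.png").astype(np.float32)
    g=I.mean(2) if ch=="g" else I[...,2]-I[...,0]
    g=cv2.resize(g,None,fx=4,fy=4,interpolation=cv2.INTER_CUBIC)
    rs=np.arange(.011,.0215,.0002); T=np.radians(ang); r=[];w=[]
    for t in T:
        uv=((proj(n,np.c_[c0[0]+rs*np.cos(t),c0[1]+rs*np.sin(t),np.full(len(rs),z)])+.5)*4-.5).astype(np.float32)
        v=cv2.remap(g,uv[:,:1],uv[:,1:],cv2.INTER_LINEAR)[:,0]; d=sgn*np.gradient(v); d[:2]=d[-2:]=0
        i=d.argmax(); r.append(rs[i]); w.append(d[i])
    r=np.array(r); print(n,f,z,ch,(r*1e3).round(1))
    res=[]
    for phi in range(0,60,3):
        def fun(p): return r-(hexr(T-0,phi)+p[0]*np.cos(T)+p[1]*np.sin(T)+p[2])
        o=least_squares(fun,[0,0,0],loss="soft_l1",f_scale=.0005); res.append((o.cost*1e6,phi,(o.x*1e3).round(1)))
    print(sorted(res,key=lambda a:a[0])[:4])
near=np.arange(-180,-50,6)
for f in("side0","s5"):
    run("side",f,(.5354,.0385),.082,"g",near,-1)
    run("side",f,(.5354,.0385),.068,"s",near,1)
top=np.arange(120,300,6)
for f in("top0","t5"):
    run("top",f,(.5353,.0348),.082,"g",top,-1); run("top",f,(.5353,.0348),.068,"s",top,1)
E
```

```text
side side0 0.082 g [13.8 14.6 15.8 15.2 16.8 16.8 17.4 17.  18.6 18.4 17.6 17.4 16.6 15.6
 15.4 15.8 16.4 17.6 16.  15.  14.2 13.4]
[(np.float64(2.4017768831836053), 45, array([-3.3, -5. , -4.2])), (np.float64(2.554005099301561), 48, array([-3.4, -5.2, -4.5])), (np.float64(2.709017429946025), 51, array([-3.6, -5.4, -4.7])), (np.float64(2.977234525048068), 42, array([-3.1, -4.8, -4. ]))]
side side0 0.068 s [13.6 13.  12.4 12.6 13.4 13.6 12.6 13.2 11.6 11.4 11.4 12.  12.4 12.
 11.8 12.2 13.6 14.4 15.  15.  13.6 12.8]
[(np.float64(3.1075441280140343), 39, array([2.2, 3.7, 0.6])), (np.float64(3.1666593356405977), 42, array([2.1, 3.6, 0.4])), (np.float64(3.1982392909616437), 45, array([1.9, 3. , 0. ])), (np.float64(3.69552086537321), 36, array([2.3, 3.7, 0.6]))]
side s5 0.082 g [14.  14.6 15.8 15.2 16.8 16.8 17.4 17.2 18.6 18.4 17.6 17.4 16.6 15.4
 15.4 16.  16.4 17.6 16.  15.  14.2 13.4]
[(np.float64(2.251069420876755), 45, array([-3.3, -5. , -4.2])), (np.float64(2.4395286754904806), 48, array([-3.4, -5.2, -4.5])), (np.float64(2.641144663136343), 51, array([-3.6, -5.4, -4.7])), (np.float
[... 1434 characters left out ...]
4.2 14.4
 14.8 17.6]
[(np.float64(5.01677605101293), 39, array([-0.9, -0.3, -1.8])), (np.float64(5.1260353337197), 33, array([-0.9, -0.3, -1.8])), (np.float64(5.341370125666904), 45, array([-0.8, -0.3, -1.8])), (np.float64(5.371215486833012), 36, array([-1. , -0.3, -1.9]))]
top t5 0.068 s [12.4 12.8 13.  13.2 14.2 13.6 13.6 13.6 13.8 12.2 13.  11.8 12.6 13.8
 13.4 13.6 14.2 13.2 13.6 13.4 11.6 12.2 13.4 13.6 13.4 13.8 13.6 13.8
 14.4 16. ]
[(np.float64(4.630947594134553), 33, array([ 0.7,  0.2, -2. ])), (np.float64(4.876632081050879), 39, array([ 0.6,  0.2, -2. ])), (np.float64(4.968769493294927), 36, array([ 0.7,  0.2, -2. ])), (np.float64(5.243761207805771), 30, array([ 0.7,  0.1, -2. ]))]
```

Request:
arm_command(deltas=[[[-0.04, 2.76, 0, 0, 0, 5.8], [-0.04, 2.76, 0, 0, 0, 5.8], [-0.04, 2.76, 0, 0, 0, 5.8], [-0.04, 2.76, 0, 0, 0, 5.8], [-0.04, 2.76, 0, 0, 0, 5.8], [-0.04, 2.76, 0, 0, 0, 5.8], [-0.04, 2.76, 0, 0, 0, 5.8], [-0.04, 2.76, 0, 0, 0, 5.8], [-0.04, 2.76, 0, 0, 0, 5.8], [-0.04, 2.76, 0, 0, 0, 5.8], [-0.03, 2.76, 0, 0, 0, 5.8], [0, 2.76, 0, 0, 0, 5.8]]])

```text
t: 12.47
tool_pos: [0.5352, 0.0419, 0.1526]
orientation: [0.482, 3.104, 0.001]
force: [1.4, 0.2, -0.5]
opening: 0.0466
gripper_force: 0.0
```

Request:
arm_command(deltas=[[[0, 0, 0, 0, 0, 0], [0, 0, 0, 0, 0, 0], [0, 0, -2, 0, 0, 0], [0, 0, -1, 0, 0, 0], [0, 0, 0, 0, 0, 0]]])

```text
t: 12.88
tool_pos: [0.5335, 0.0392, 0.1192]
orientation: [-0.493, -3.098, 0.001]
force: [-0.5, -0.0, -1.2]
opening: 0.046
gripper_force: 0.0
```

```bash
python3 - <<'E'
from h import *
st()
S=eyes.read_camera("side");T=eyes.read_camera("top");cv2.imwrite("pics/s6.png",S)
cv2.imwrite("pics/c6.png",np.hstack([cv2.resize(T[164:244,270:350],(400,400)),cv2.resize(S[140:220,270:350],(400,400),interpolation=cv2.INTER_CUBIC)]))
E
```

```text
t 12.88 pos [533.5  39.2 119.2] yaw(y) 71.91 zaxis [-0.005 -0.    -1.   ] F [-0.5 -0.  -1.2] M [-0.019  0.059  0.024] op 46.0 gf 0.0 q [-0.02  0.03  1.78 -0.    1.34 -1.28]
```

View pics/c6.png

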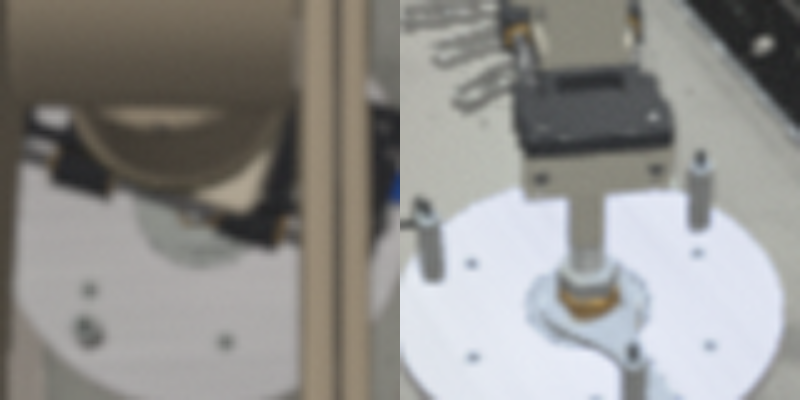

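The near finger stands in line with the spindle at side px (388−... crop x 588), and nothing else has moved.

Request:
arm_command(deltas=[[[0.1, -0.15, 0, 0, 0, 0], [0, 0, 0, 0, 0, 0], [0, 0, 0, 0, 0, 0]]])

```text
t: 13.23
tool_pos: [0.5373, 0.038, 0.123]
orientation: [0.492, 3.101, 0.0]
force: [-0.5, 0.6, -0.1]
opening: 0.0463
gripper_force: 0.0
```

```bash
python3 - <<'E'
from h import *
st()
E
```

```text
t 13.23 pos [537.3  38.  123. ] yaw(y) 71.97 zaxis [ 0.001 -0.    -1.   ] F [-0.5  0.6 -0.1] M [-0.027  0.007  0.053] op 46.3 gf 0.0 q [-0.02  0.03  1.77 -0.    1.34 -1.28]
```

Request:
arm_command(deltas=[[[-0.2, -0.1, -0.5, 0, 0, 0], [0, 0, -1, 0, 0, 0], [0, 0, -1.2, 0, 0, 0], [0, 0, -1, 0, 0, 0], [0, 0, -0.7, 0, 0, 0], [0, 0, -0.5, 0, 0, 0], [0, 0, -0.3, 0, 0, 0], [0, 0, 0, 0, 0, 0], [0, 0, 0, 0, 0, 0], [0, 0, 0, 0, 0, 0]]])

```text
t: 14.07
tool_pos: [0.5352, 0.0373, 0.0707]
orientation: [0.491, 3.102, 0.0]
force: [0.8, -0.2, -0.5]
opening: 0.0468
gripper_force: 0.0
```

Request:
arm_command(deltas=[[[0, 0, 0, 0, 0, 0], [0, 0, 0, 0, 0, 0], [0, 0, 0, 0, 0, 0], [0, 0, 0, 0, 0, 0], [0, 0, 0, 0, 0, 0]]], gripper=-1, squeeze=8)

```text
t: 14.48
tool_pos: [0.5348, 0.0364, 0.0706]
orientation: [0.491, 3.103, -0.002]
force: [-1.9, -5.4, 3.3]
opening: 0.0308
gripper_force: 8.0
```

```bash
python3 - <<'E'
from h import *
st()
E
```

```text
t 14.48 pos [534.8  36.4  70.6] yaw(y) 72.01 zaxis [ 0.    -0.001 -1.   ] F [-1.9 -5.4  3.3] M [-0.862  0.391  0.083] op 30.8 gf 8.0 q [-0.03  0.08  1.82 -0.    1.24 -1.28]
```

Request:
arm_command(deltas=[[[-0.03, -0.1, 0, 0, 0, 0], [0, 0, 0, 0, 0, 0], [0, 0, 0, 0, 0, 0]]])

```text
t: 14.73
tool_pos: [0.5347, 0.0363, 0.0706]
orientation: [0.491, 3.102, 0.0]
force: [-0.1, -0.7, 3.3]
opening: 0.0307
gripper_force: 8.0
```

Request:
arm_command(deltas=[[[0, 0, 0, 0, 0, 0], [0, 0, 0, 0, 0, 0], [0, 0, 0, 0, 0, 0], [0, 0, 0, 0, 0, 0]]], squeeze=60)

```text
t: 15.07
tool_pos: [0.5347, 0.0363, 0.0706]
orientation: [0.491, 3.102, 0.0]
force: [-1.5, -0.5, 4.7]
opening: 0.0297
gripper_force: 59.6
```

```bash
python3 - <<'E'
from h import *
st()
E
```

```text
t 15.07 pos [534.7  36.3  70.6] yaw(y) 72.02 zaxis [ 0.001 -0.    -1.   ] F [-1.5 -0.5  4.7] M [-0.117  0.164  0.045] op 29.7 gf 59.6 q [-0.03  0.08  1.82  0.    1.24 -1.28]
```

Request:
arm_command(deltas=[[[0, 0, 0, 0, 0, -2], [0, 0, 0, 0, 0, -2], [0, 0, 0, 0, 0, -2], [0, 0, 0, 0, 0, 0]]])

```text
t: 15.4
tool_pos: [0.5348, 0.0364, 0.0706]
orientation: [0.656, 3.072, 0.0]
force: [-1.1, -1.1, 5.4]
opening: 0.0296
gripper_force: 59.6
```

```bash
python3 - <<'E'
from h import *
st()
E
```

```text
t 15.4 pos [534.8  36.4  70.6] yaw(y) 65.89 zaxis [ 0.001  0.    -1.   ] F [-1.1 -1.1  5.4] M [-0.104  0.104 -0.047] op 29.6 gf 59.6 q [-0.03  0.08  1.82  0.    1.24 -1.18]
```

Request:
arm_command(deltas=[[[0, 0, 0, 0, 0, -2], [0, 0, 0, 0, 0, -2], [0, 0, 0, 0, 0, -2]]])

```text
t: 15.65
tool_pos: [0.5348, 0.0365, 0.0706]
orientation: [0.815, 3.033, 0.001]
force: [-1.7, 0.2, 5.5]
opening: 0.0297
gripper_force: 59.7
```

```bash
cat >> h.py <<'E'
def mz(k=5):
    st(); M=[];J=[]
    for _ in range(k):
        eyes.read_camera("top"); s=monitor.read_state(); M.append(s["wrist_torque"][2]);J.append(s["joint_torque"][5])
    print("Mz",np.round(M,3),"mean",np.mean(M).round(3),"J6",np.mean(J).round(3))
E
python3 - <<'E'
from h import *
mz()
E
```

```text
t 15.65 pos [534.8  36.5  70.6] yaw(y) 59.93 zaxis [ 0.001  0.    -1.   ] F [-1.7  0.2  5.5] M [-0.059  0.075  0.109] op 29.7 gf 59.7 q [-0.03  0.08  1.82  0.    1.24 -1.07]
Mz [ 0.087 -0.067 -0.097 -0.081 -0.072] mean -0.046 J6 0.052
```

Request:
arm_command(deltas=[[[0, 0, 0, 0, 0, -2], [0, 0, 0, 0, 0, -2], [0, 0, 0, 0, 0, -2]]])

```text
t: 16.15
tool_pos: [0.5349, 0.0366, 0.0706]
orientation: [0.972, 2.986, 0.001]
force: [-0.6, -0.4, 5.2]
opening: 0.0294
gripper_force: 59.7
```

```bash
python3 - <<'E'
from h import *
mz(2)
E
```

```text
t 16.15 pos [534.9  36.6  70.6] yaw(y) 53.93 zaxis [ 0.001  0.    -1.   ] F [-0.6 -0.4  5.2] M [0.046 0.064 0.135] op 29.4 gf 59.7 q [-0.03  0.08  1.82  0.    1.24 -0.97]
Mz [ 0.019 -0.08 ] mean -0.03 J6 0.073
```

Request:
arm_command(deltas=[[[0, 0, 0, 0, 0, -2], [0, 0, 0, 0, 0, -2], [0, 0, 0, 0, 0, -2]]])

```text
t: 16.5
tool_pos: [0.5349, 0.0367, 0.0706]
orientation: [1.125, 2.932, 0.001]
force: [0.6, 1.8, 4.3]
opening: 0.0295
gripper_force: 59.7
```

```bash
python3 - <<'E'
from h import *
mz(1)
E
```

```text
t 16.5 pos [534.9  36.7  70.6] yaw(y) 48.0 zaxis [ 0.001  0.    -1.   ] F [0.6 1.8 4.3] M [ 0.124 -0.075  0.079] op 29.5 gf 59.7 q [-0.03  0.08  1.82  0.    1.24 -0.87]
Mz [0.062] mean 0.062 J6 -0.581
```

Request:
arm_command(deltas=[[[0, 0, 0, 0, 0, -2], [0, 0, 0, 0, 0, -2], [0, 0, 0, 0, 0, -2]]])

```text
t: 16.8
tool_pos: [0.535, 0.0367, 0.0706]
orientation: [1.276, 2.87, 0.002]
force: [0.3, 1.3, 5.3]
opening: 0.0296
gripper_force: 59.7
```

```bash
python3 - <<'E'
from h import *
mz(1)
E
```

```text
t 16.8 pos [535.   36.7  70.6] yaw(y) 42.04 zaxis [ 0.001  0.001 -1.   ] F [0.3 1.3 5.3] M [ 0.258 -0.194  0.14 ] op 29.6 gf 59.7 q [-0.03  0.08  1.82  0.    1.24 -0.76]
Mz [0.075] mean 0.075 J6 -0.543
```

Request:
arm_command(deltas=[[[0, 0, 0, 0, 0, -2], [0, 0, 0, 0, 0, -2], [0, 0, 0, 0, 0, -2]]])

```text
t: 17.1
tool_pos: [0.5351, 0.0368, 0.0706]
orientation: [1.424, 2.799, 0.002]
force: [1.3, 1.5, 3.9]
opening: 0.0295
gripper_force: 59.8
```

```bash
python3 - <<'E'
from h import *
mz(1)
E
```

```text
t 17.1 pos [535.1  36.8  70.6] yaw(y) 36.08 zaxis [ 0.002  0.001 -1.   ] F [1.3 1.5 3.9] M [ 0.352 -0.36   0.263] op 29.5 gf 59.8 q [-0.03  0.08  1.82  0.    1.24 -0.66]
Mz [0.092] mean 0.092 J6 -0.46
```

Request:
arm_command(deltas=[[[0, 0, 0, 0, 0, -2], [0, 0, 0, 0, 0, -2], [0, 0, 0, 0, 0, -2]]])

```text
t: 17.4
tool_pos: [0.5352, 0.0368, 0.0706]
orientation: [1.567, 2.721, 0.002]
force: [2.2, 2.3, 4.9]
opening: 0.0296
gripper_force: 59.9
```

```bash
python3 - <<'E'
from h import *
mz(1)
E
```

```text
t 17.4 pos [535.2  36.8  70.6] yaw(y) 30.11 zaxis [ 0.002  0.001 -1.   ] F [2.2 2.3 4.9] M [ 0.425 -0.465  0.401] op 29.6 gf 59.9 q [-0.03  0.08  1.82  0.    1.24 -0.55]
Mz [0.332] mean 0.332 J6 -0.231
```

Request:
arm_command(deltas=[[[0, 0, 0, 0, 0, -2], [0, 0, 0, 0, 0, -2]]])

```text
t: 17.62
tool_pos: [0.5352, 0.0368, 0.0706]
orientation: [1.661, 2.665, 0.002]
force: [3.4, 2.8, 4.2]
opening: 0.0295
gripper_force: 59.9
```

```bash
python3 - <<'E'
from h import *
mz(3)
E
```

```text
t 17.62 pos [535.2  36.8  70.6] yaw(y) 26.15 zaxis [ 0.002  0.001 -1.   ] F [3.4 2.8 4.2] M [ 0.488 -0.586  0.459] op 29.5 gf 59.9 q [-0.03  0.08  1.82  0.    1.24 -0.48]
Mz [0.446 0.303 0.251] mean 0.333 J6 0.473
```

Request:
arm_command(deltas=[[[0, 0, 0, 0, 0, -2], [0, 0, 0, 0, 0, -2], [0, 0, 0, 0, 0, -1]]])

```text
t: 18.02
tool_pos: [0.5353, 0.0368, 0.0707]
orientation: [1.776, 2.59, 0.003]
force: [3.6, 4.2, 5.0]
opening: 0.0295
gripper_force: 60.0
```

```bash
python3 - <<'E'
from h import *
mz(3)
E
```

```text
t 18.02 pos [535.3  36.8  70.7] yaw(y) 21.11 zaxis [ 0.002  0.001 -1.   ] F [3.6 4.2 5. ] M [ 0.726 -0.759  0.563] op 29.5 gf 60.0 q [-0.03  0.08  1.82  0.    1.24 -0.4 ]
Mz [0.526 0.428 0.4  ] mean 0.451 J6 0.607
```

Request:
arm_command(deltas=[[[0, 0, 0, 0, 0, 0], [0, 0, 0, 0, 0, 0], [0, 0, 0, 0, 0, 0], [0, 0, 0, 0, 0, 0], [0, 0, 0, 0, 0, 0]]], gripper=0)

```text
t: 18.58
tool_pos: [0.5336, 0.0361, 0.0693]
orientation: [-1.778, -2.589, 0.002]
force: [-0.3, -0.1, 0.6]
opening: 0.0465
gripper_force: 0.0
```

Request:
arm_command(deltas=[[[0, 0, 1, 0, 0, 0], [0, 0, 2, 0, 0, 0], [0, 0, 2.5, 0, 0, 0], [0, -2, 2, 0, 0, 0], [0, -4, 0.5, 0, 0, 0], [0, -4, 0, 0, 0, 0], [0, -4, 0, 0, 0, -3], [0, -4, 0, 0, 0, -5], [0, -4, 0, 0, 0, -6], [0, -4, 0, 0, 0, -5], [0, -4, 0, 0, 0, 0], [0, 0, 0, 0, 0, 0]]])

```text
t: 19.58
tool_pos: [0.5334, -0.2707, 0.1508]
orientation: [2.186, 2.253, -0.003]
force: [0.1, 1.1, 0.1]
opening: 0.0463
gripper_force: 0.0
```

```bash
python3 - <<'E'
from h import *
st()
for n in("top","side"):
    I=eyes.read_camera(n); cv2.imwrite(f"pics/{n}7.png",I)
    for J,nm in((I,"now"),(cv2.imread(f"pics/{'t5' if n=='top' else 's5'}.png"),"before")):
        b=J[...,0].astype(int)-J[...,2]; k,l,s,ce=cv2.connectedComponentsWithStats((b>35).astype(np.uint8)); i=1+np.argmax(s[1:,4]); ys,xs=np.where(l==i)
        P=plane(n,np.c_[xs,ys],.060)[:,:2]; mu=P.mean(0); u,_,v=np.linalg.svd(P-mu,full_matrices=False); e=(P-mu)@v[0]
        C=np.array([.5353,.0348 if n=="top" else .0385]); d=mu-C
        print(n,nm,"mid",mu.round(4),"ext",e.min().round(3),e.max().round(3),"axis",np.degrees(np.arctan(v[0][1]/v[0][0])).round(1),"from spindle",np.hypot(*d).round(4),np.degrees(np.arctan2(d[1],d[0])).round(1))
E
```

```text
t 19.58 pos [ 533.4 -270.7  150.8] yaw(y) 1.72 zaxis [ 0.    -0.003 -1.   ] F [0.1 1.1 0.1] M [-0.088  0.023 -0.032] op 46.3 gf 0.0 q [-0.55  0.16  1.58 -0.    1.4  -0.58]
top now mid [ 0.5354 -0.1157] ext -0.052 0.056 axis -89.8 from spindle 0.1505 -90.0
top before mid [ 0.541  -0.1147] ext -0.053 0.055 axis -88.0 from spindle 0.1496 -87.8Traceback (most recent call last):
  File "<stdin>", line 6, in <module>
    return _wrapfunc(a, 'argmax', axis=axis, out=out, **kwds)
    return bound(*args, **kwds)
ValueError: attempt to get argmax of an empty sequence
```

Request:
arm_command(deltas=[[[0, 2.5, 0, 0, 0, -1.7], [0, 3.5, 0, 0, 0, 0], [0, 3.5, 0, 0, 0, 0], [0, 3.5, 0, 0, 0, 0], [0, 3, 0, 0, 0, 0], [0, 2, 0, 0, 0, 0], [0, 0.7, 0, 0, 0, 0], [0, 0, 0, 0, 0, 0], [0, 0, 0, 0, 0, 0], [0, 0, 0, 0, 0, 0]]])

```text
t: 20.52
tool_pos: [0.5344, -0.0773, 0.1503]
orientation: [2.215, 2.227, -0.0]
force: [0.5, -0.8, 0.9]
opening: 0.0464
gripper_force: 0.0
```

```bash
python3 - <<'E'
from h import *
st()
E
```

```text
t 20.52 pos [534.4 -77.3 150.3] yaw(y) 0.32 zaxis [ 0. -0. -1.] F [ 0.5 -0.8  0.9] M [-0.109  0.087 -0.031] op 46.4 gf 0.0 q [-0.24  0.01  1.74 -0.    1.39 -0.24]
```

Shift −6 mm in y and descend.

Request:
arm_command(deltas=[[[0.05, -0.6, 0, 0, 0, -0.3], [0, 0, -2, 0, 0, 0], [0, 0, -2.5, 0, 0, 0], [0, 0, -2, 0, 0, 0], [0, 0, -1.2, 0, 0, 0], [0, 0, -0.8, 0, 0, 0], [0, 0, -0.5, 0, 0, 0], [0, 0, -0.2, 0, 0, 0], [0, 0, 0, 0, 0, 0], [0, 0, 0, 0, 0, 0]]])

```text
t: 21.35
tool_pos: [0.5357, -0.083, 0.0592]
orientation: [2.22, 2.221, 0.001]
force: [-0.4, -0.2, -0.4]
opening: 0.0466
gripper_force: 0.0
```

Request:
arm_command(deltas=[[[0, 0, 0, 0, 0, 0], [0, 0, 0, 0, 0, 0], [0, 0, 0, 0, 0, 0], [0, 0, 0, 0, 0, 0], [0, 0, 0, 0, 0, 0]]], gripper=-1, squeeze=10)

```text
t: 21.77
tool_pos: [0.5353, -0.0827, 0.0584]
orientation: [2.221, 2.221, 0.001]
force: [10.3, -1.4, -2.4]
opening: 0.0178
gripper_force: 7.6
```

```bash
python3 - <<'E'
from h import *
st()
E
```

```text
t 21.77 pos [535.3 -82.7  58.4] yaw(y) 0.02 zaxis [ 0.001 -0.    -1.   ] F [10.3 -1.4 -2.4] M [-0.15  -1.703  0.043] op 17.8 gf 7.6 q [-0.25  0.11  1.81  0.    1.22 -0.25]
```

Request:
arm_command(deltas=[[[0.1, 0, 0, 0, 0, 0], [0.05, 0, 0, 0, 0, 0], [0, 0, 0, 0, 0, 0], [0, 0, 0, 0, 0, 0]]])

```text
t: 22.1
tool_pos: [0.5357, -0.0827, 0.0583]
orientation: [-2.22, -2.221, 0.002]
force: [-6.1, 0.1, 6.5]
opening: 0.0176
gripper_force: 10.0
```

```bash
python3 - <<'E'
from h import *
st()
E
```

```text
t 22.1 pos [535.7 -82.7  58.3] yaw(y) 0.02 zaxis [-0.002  0.    -1.   ] F [-6.1  0.1  6.5] M [-0.015  1.061  0.033] op 17.6 gf 10.0 q [-0.25  0.11  1.81 -0.    1.22 -0.25]
```

Request:
arm_command(deltas=[[[-0.06, 0, 0.04, 0, 0, 0], [0, 0, 0, 0, 0, 0], [0, 0, 0, 0, 0, 0]]])

```text
t: 22.35
tool_pos: [0.5356, -0.0827, 0.0584]
orientation: [-2.221, -2.222, 0.0]
force: [-0.9, 0.2, 0.8]
opening: 0.018
gripper_force: 10.0
```

Request:
arm_command(deltas=[[[0, 0, 0, 0, 0, 0], [0, 0, 0, 0, 0, 0], [0, 0, 0.05, 0, 0, 0], [0, -0.1, 0, 0, 0, 0], [0, -0.2, 0, 0, 0, 0], [0, -0.2, 0, 0, 0, 0]]], squeeze=40)

```text
t: 22.85
tool_pos: [0.5356, -0.0852, 0.0584]
orientation: [-2.218, -2.22, -0.004]
force: [1.7, 12.8, -2.2]
opening: 0.0174
gripper_force: 40.0
```

```bash
python3 - <<'E'
from h import *
st()
E
```

```text
t 22.85 pos [535.6 -85.2  58.4] yaw(y) 0.04 zaxis [-0.001  0.004 -1.   ] F [ 1.7 12.8 -2.2] M [ 2.241 -0.153  0.008] op 17.4 gf 40.0 q [-0.26  0.11  1.81  0.    1.22 -0.26]
```

Request:
arm_command(deltas=[[[0, 0, 0, 0, 0, 0], [0, 0, 0, 0, 0, 0], [0, -0.1, 0, 0, 0, 0], [0, -0.2, 0, 0, 0, 0]]], squeeze=60)

```text
t: 23.18
tool_pos: [0.5357, -0.0888, 0.0585]
orientation: [-2.219, -2.221, -0.003]
force: [0.7, 3.9, -1.7]
opening: 0.0169
gripper_force: 60.0
```

```bash
python3 - <<'E'
from h import *
st()
C=np.array([.5353,.0348])
I=eyes.read_camera("top");J=cv2.imread("pics/top7.png")
for X in(J,I):
    b=X[...,0].astype(int)-X[...,2]; m=(b>35); ys,xs=np.where(m); k=ys>0
    P=plane("top",np.c_[xs,ys],.06)[:,:2]; print(P[:,1].min().round(4),P[:,1].max().round(4),P[:,0].mean().round(4),m.sum())
E
```

```text
t 23.18 pos [535.7 -88.8  58.5] yaw(y) 0.06 zaxis [-0.     0.003 -1.   ] F [ 0.7  3.9 -1.7] M [ 0.697 -0.077  0.036] op 16.9 gf 60.0 q [-0.26  0.12  1.81  0.    1.22 -0.26]
-0.1673 -0.0594 0.5354 271
-0.1726 -0.1515 0.5357 61
```

Request:
arm_command(deltas=[[[0, -0.3, 0, 0, 0, 0], [0, -0.3, 0, 0, 0, 0], [0, -0.3, 0, 0, 0, 0], [0, -0.3, 0, 0, 0, 0], [0, -0.3, 0, 0, 0, 0]]])

```text
t: 23.65
tool_pos: [0.5358, -0.1065, 0.0591]
orientation: [2.221, 2.221, -0.001]
force: [0.3, -0.1, -1.8]
opening: 0.0166
gripper_force: 60.0
```

Request:
arm_command(deltas=[[[0, -0.3, 0, 0, 0, 0], [0, -0.3, 0, 0, 0, 0], [0, -0.3, 0, 0, 0, 0], [0, -0.3, 0, 0, 0, 0], [0, -0.3, 0, 0, 0, 0], [0, 0, 0, 0, 0, 0]]])

```text
t: 24.15
tool_pos: [0.5358, -0.1214, 0.0591]
orientation: [2.221, 2.221, -0.0]
force: [0.0, -0.7, -2.7]
opening: 0.0168
gripper_force: 60.0
```

```bash
python3 - <<'E'
from h import *
st()
T=eyes.read_camera("top");g=cv2.cvtColor(T,cv2.COLOR_BGR2GRAY)
cv2.imwrite("pics/c8.png",cv2.resize(T[165:245,270:370],(800,600),interpolation=cv2.INTER_CUBIC))
E
```

```text
t 24.15 pos [ 535.8 -121.4   59.1] yaw(y) -0.01 zaxis [ 0. -0. -1.] F [ 0.  -0.7 -2.7] M [-0.168  0.059  0.037] op 16.8 gf 60.0 q [-0.32  0.13  1.79 -0.    1.22 -0.32]
```

View pics/c8.png

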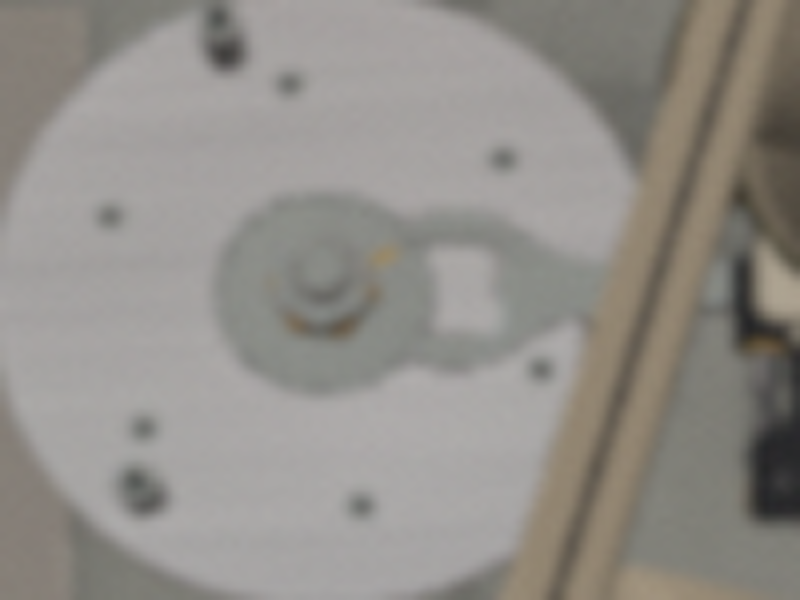

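The jaw is off the nut, with its throat at px (332,201) and the tips clear of the seat disc edge. The mark is still near (318,199).

Request:
arm_command(deltas=[[[0, 0, 0.5, 0, 0, 0], [0, 0, 1.5, 0, 0, 0], [0, 0, 2, 0, 0, 0], [0, 0, 2.5, 0, 0, 0], [0, 0, 2.5, 0, 0, 0], [0, 0, 1.5, 0, 0, 0], [0, 0, 0.5, 0, 0, 0]]])

```text
t: 24.78
tool_pos: [0.5376, -0.1211, 0.1731]
orientation: [2.217, 2.219, 0.004]
force: [0.8, -0.4, -1.9]
opening: 0.0167
gripper_force: 60.0
```

Request:
arm_command(deltas=[[[-0.36, -0.85, 0, 0, 0, -5.4], [-0.36, -0.85, 0, 0, 0, -5.4], [-0.36, -0.85, 0, 0, 0, -5.4], [-0.36, -0.85, 0, 0, 0, -5.4], [-0.36, -0.85, 0, 0, 0, -5.4], [-0.36, -0.85, 0, 0, 0, -5.4], [-0.36, -0.85, 0, 0, 0, -5.4], [-0.36, -0.85, 0, 0, 0, -5.4]]])

```text
t: 25.45
tool_pos: [0.5062, -0.1887, 0.168]
orientation: [-2.885, -1.241, 0.002]
force: [-0.1, -0.3, -2.2]
opening: 0.0169
gripper_force: 60.0
```

Request:
arm_command(deltas=[[[-0.36, -0.85, 0, 0, 0, -5.4], [-0.36, -0.85, 0, 0, 0, -5.4], [-0.36, -0.85, 0, 0, 0, -5.4], [-0.36, -0.85, 0, 0, 0, -5.4], [-0.36, -0.85, 0, 0, 0, -5.4], [-0.36, -0.85, 0, 0, 0, -5.4], [-0.36, -0.85, 0, 0, 0, -5.4], [-0.36, -0.85, 0, 0, 0, -5.4], [0, 0, 0, 0, 0, 0], [0, 0, 0, 0, 0, 0]]])

```text
t: 26.28
tool_pos: [0.4777, -0.2565, 0.1683]
orientation: [-3.139, -0.102, 0.001]
force: [-0.6, 0.4, -1.9]
opening: 0.0169
gripper_force: 60.0
```

Request:
arm_command(deltas=[[[0, 0, -2, 0, 0, 0], [0, 0, -2.5, 0, 0, 0], [0, 0, -2.5, 0, 0, 0], [0, 0, -2.5, 0, 0, 0], [0, 0, -2, 0, 0, 0], [0, 0, -1.5, 0, 0, 0], [0, 0, -1, 0, 0, 0], [0, 0, 0, 0, 0, 0], [0, 0, 0, 0, 0, 0]]])

```text
t: 27.03
tool_pos: [0.4781, -0.2561, 0.0289]
orientation: [-3.139, -0.102, 0.001]
force: [-0.1, -0.4, -1.4]
opening: 0.0169
gripper_force: 60.0
```

```bash
python3 - <<'E'
from h import *
st()
E
```

```text
t 27.03 pos [ 478.1 -256.1   28.9] yaw(y) -86.28 zaxis [-0.001  0.001 -1.   ] F [-0.1 -0.4 -1.4] M [-0.023  0.198 -0.021] op 16.9 gf 60.0 q [-0.59  0.16  1.82  0.    1.16  0.92]
```

Request:
arm_command(deltas=[[[0, 0, -1, 0, 0, 0], [0, 0, -0.7, 0, 0, 0], [0, 0, -0.4, 0, 0, 0], [0, 0, -0.1, 0, 0, 0], [0, 0, 0, 0, 0, 0]]])

```text
t: 27.45
tool_pos: [0.478, -0.2566, 0.0068]
orientation: [-3.14, -0.099, 0.001]
force: [-0.7, 0.2, -1.8]
opening: 0.0168
gripper_force: 60.0
```

Request:
arm_command(deltas=[[[0, 0, -0.05, 0, 0, 0], [0, 0, 0, 0, 0, 0]]])

```text
t: 27.62
tool_pos: [0.4784, -0.2569, 0.0068]
orientation: [3.14, 0.099, 0.001]
force: [-1.1, -0.4, -1.7]
opening: 0.0167
gripper_force: 60.0
```

```bash
python3 - <<'E'
from h import *
st()
E
```

```text
t 27.62 pos [ 478.4 -256.9    6.8] yaw(y) -86.38 zaxis [ 0. -0. -1.] F [-1.1 -0.4 -1.7] M [ 0.039  0.18  -0.034] op 16.7 gf 60.0 q [-0.59  0.19  1.83  0.    1.12  0.92]
```

Within half a millimetre or so of the bench; lower a touch more, let go and retreat.

Request:
arm_command(deltas=[[[0, 0, -0.05, 0, 0, 0], [0, 0, 0, 0, 0, 0]]])

```text
t: 27.78
tool_pos: [0.4784, -0.2569, 0.0064]
orientation: [3.14, 0.099, 0.001]
force: [-0.1, 0.3, -0.6]
opening: 0.0168
gripper_force: 60.0
```

Request:
arm_command(deltas=[[[0, 0, 0, 0, 0, 0], [0, 0, 0, 0, 0, 0], [0, 0, 0, 0, 0, 0], [0, 0, 0, 0, 0, 0], [0, 0, 0, 0, 0, 0]]], gripper=0)

```text
t: 28.2
tool_pos: [0.4783, -0.2567, 0.0061]
orientation: [3.14, 0.099, 0.0]
force: [0.6, 0.4, 0.3]
opening: 0.0442
gripper_force: 0.0
```

Request:
arm_command(deltas=[[[0, 0, 0.5, 0, 0, 0], [0, 0, 1.5, 0, 0, 0], [0, 0, 3, 0, 0, 0], [0, 0, 4, 0, 0, 0], [0, 0, 4, 0, 0, 0], [-1, 0, 3, 0, 0, 0], [-2, 0, 0, 0, 0, 0], [-2, 0, 0, 0, 0, 0], [0, 0, 0, 0, 0, 0], [0, 0, 0, 0, 0, 0], [0, 0, 0, 0, 0, 0]]])

```text
t: 29.12
tool_pos: [0.4285, -0.2568, 0.1662]
orientation: [3.14, 0.099, 0.001]
force: [-0.1, -0.5, -0.1]
opening: 0.0467
gripper_force: 0.0
```

```bash
python3 - <<'E'
from h import *
st()
out=[]
for n in("top","side"):
    I=eyes.read_camera(n); cv2.imwrite(f"pics/{n}9.png",I); D=cv2.absdiff(I,cv2.imread(f"pics/{n}0.png")).max(2)
    k,l,s,ce=cv2.connectedComponentsWithStats((D>25).astype(np.uint8)); print(n,[(tuple(map(int,x))) for x in s[1:] if x[4]>8])
    b=I[...,0].astype(int)-I[...,2]; ys,xs=np.where(b>35); P=plane(n,np.c_[xs,ys],.008)[:,:2]; print("handle",P.mean(0).round(4),len(P),P[:,0].min())
    if n=="top":
        for f in("top0","top9"):
            X=cv2.imread(f"pics/{f}.png").astype(int); y=(X[...,2]-X[...,0])[192:206,312:324]; w=np.clip(y-25,0,None); w[:, :]=w; yy,xx=np.mgrid[192:206,312:324]; print(f,"mark",(w*xx).sum()/w.sum(),(w*yy).sum()/w.sum(),y.max())
            # jam nut side
E
```

```text
t 29.12 pos [ 428.5 -256.8  166.2] yaw(y) -86.4 zaxis [ 0.001 -0.    -1.   ] F [-0.1 -0.5 -0.1] M [-0.089  0.226 -0.01 ] op 46.7 gf 0.0 q [-0.64 -0.11  1.83  0.    1.42  0.87]
top [(449, 165, 108, 211, 7227), (459, 208, 10, 16, 28), (438, 216, 4, 5, 16), (402, 219, 37, 65, 1129), (440, 220, 8, 10, 37), (465, 221, 7, 13, 49), (459, 226, 4, 4, 10), (435, 236, 17, 26, 38), (421, 264, 13, 20, 38), (489, 282, 8, 9, 37), (387, 284, 32, 37, 294), (337, 284, 138, 116, 6785), (474, 313, 12, 2, 19), (0, 340, 38, 52, 567), (365, 349, 5, 4, 15), (444, 348, 16, 14, 67), (40, 352, 7, 4, 16), (0, 355, 20, 22, 67), (30, 355, 48, 45, 991), (251, 369, 53, 31, 793), (331, 392, 18, 8, 83)]
handle [ 0.4956 -0.2557] 22 0.4892030955377199
top0 mark 317.6 198.64444444444445 40
top9 mark 317.48 198.68 42
side [(0, 0, 364, 280, 26995), (240, 38, 9, 7, 43), (268, 41, 3, 4, 9), (270, 43, 9, 6, 45), (284, 42, 6, 3, 13), (114, 46, 4, 6, 12), (256, 47, 10, 5, 41), (241, 51, 4, 6, 20), (271, 51, 15, 13, 168), (256, 53, 11, 13, 130), (129, 64, 6, 6, 16), (117, 88, 7, 8, 36), (56, 129, 61, 95, 2338), (131, 147, 5, 15, 27), (113, 160, 9, 19, 109), (61, 162, 23, 44, 415), (125, 166, 4, 7, 17), (85, 178, 4, 29, 47), (0, 196, 56, 59, 2035), (73, 212, 3, 6, 10), (94, 224, 7, 3, 10), (85, 226, 6, 3, 10), (76, 228, 8, 2, 13), (58, 230, 13, 13, 58), (52, 234, 6, 17, 51), (46, 251, 7, 4, 17), (379, 284, 8, 4, 18), (304, 300, 44, 21, 87)]
handle [ 0.4467 -0.2572] 347 0.3930273359223537
```

```bash
python3 -c "
from plant import ticket
print(ticket.close_job())"
```

```text
the job is handed in; nothing more can be done
None
```

The job is handed in after about 29 s, but the verdict wasn't shown: I tightened the jam nut until the wrist sensor read about 0.55 N m (noise about ±0.05), the yellow mark shows no visible movement, the spanner lies back on the bench where it started, and the pictures show no change at the jar, bottle or gasket.

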